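Three mugs on their matching coasters

TASK

Get the counter ready for coffee: of the mugs standing singly on the front part of the worktop, stand the teal, the pink and the lilac one each in the middle of the coaster of its own colour, upright, setting them down gently, not dropping them. Do not tip the mugs on the way, and leave the grey mug and the honey pot behind them where they are.

Things in the scene. Friction and masses are not known exactly. Their poses are not given: they have to be found in the camera images.
- mug_teal: pale blue-green (teal) mug, loose, upright, 88 high, 0.31 kg. Origin on the underside, z up. Axis of the round body (80 diameter) at x=0, y=+16; handle to -y, its end at y=-56. Wall about 5 thick (10 across a finger pad, being curved), inner floor at z=8. Can be pinched at the rim from above, one finger inside, away from the handle.
- mug_pink: dusty pink mug, loose, upright, 88 high, 0.31 kg. Origin on the underside, z up. Axis of the round body (80 diameter) at x=0, y=+16; handle to -y, its end at y=-56. Wall about 5 thick (10 across a finger pad, being curved), inner floor at z=8. Can be pinched at the rim from above, one finger inside, away from the handle.
- mug_lilac: pale lilac (violet-grey) mug, loose, upright, 88 high, 0.31 kg. Origin on the underside, z up. Axis of the round body (80 diameter) at x=0, y=+16; handle to -y, its end at y=-56. Wall about 5 thick (10 across a finger pad, being curved), inner floor at z=8. Can be pinched at the rim from above, one finger inside, away from the handle.
- coaster_teal: round coaster with a blue-green (teal) felt top, 98 diameter, 6 thick, stuck to the worktop. Origin at the centre of its underside, z up.
- coaster_pink: round coaster with a pink felt top, 98 diameter, 6 thick, stuck to the worktop. Origin at the centre of its underside, z up.
- coaster_lilac: round coaster with a lilac (violet) felt top, 98 diameter, 6 thick, stuck to the worktop. Origin at the centre of its underside, z up.
- mug_grey: dark brown-grey mug of the same shape as the others (same frame, size and weight); it has no coaster and is to be left alone.
- honey_pot: turned wooden honey pot, 76 diameter, 82 high, loose, at the back; origin at the centre of its underside. Leave it alone. (Wall cupboards hang over the back of the worktop: knobs and front from x = 0.54 m on, underside at z = 0.45 m: keep the wrist clear of them.)
Things that resemble listed ones, but are neither listed nor needed, are in the scene too. What is shaped like the mug_lilac but orange is not meant.

How it is judged:
By the outcome, as a careful person would: the job done as asked, in the order asked, and still so for the second after the job is handed in, with the robot touching nothing.
It also fails if it takes over 83 s, if anything falls off the work surface, if the arm or the gripper's body presses on something with over 40 N, if the wrist force passes 120 N, or if a joint passes its speed limit or range.

ROBOT

A 6-joint arm with a two-finger parallel gripper is mounted at the origin on a cart in front of the work surface, level with it; the furniture and walls round the work are solid. World frame = base frame: x ahead of the robot, y to its left, z up, the work surface at z = 0. Lengths are in m, angles in rad, forces in N, time in s.
With the tool pointing down it reaches from about 0.25 to 0.725 m from the base axis. Payload 4 kg.
Tool frame: the origin (TCP) lies midway between the tips of the shut fingers; the grasp point (between the pads) lies 19 mm behind it; z points along the fingers, y is the line along which they close (so a half turn about z gives the same grasp; the last joint's range is limited). The gripper opens to 85 mm and grips with 20 to 120 N. Pads are 22 mm wide; open, the fingers measure 114 mm over their backs; the gripper's body (76 mm by 85 mm) begins 54 mm behind the grasp point. The pads swing forward as they close: fully open they stand 13 mm farther back than shut.
Start: joints at [-1.289, 0.241, 0.005, 1.335, 0, 1.571], TCP at [0.139, -0.48, 0.231] pointing down, gripper open.
Joint ranges: [-2.72, 2.72], [-1.05, 1.87], [-1.09, 1.28], [-1.99, 2.15], [-1.42, 1.44], [-3.14, 3.14]. Speed limits (rad/s): [2.79, 2.79, 3.14, 3.14, 3.14, 3.14].

INTERFACE

Orientations are given as a unit quaternion [x, y, z, w].
In Python, from workcell import bot, camera, job_done gives the robot as it stands.
- The arm moves only by the tool carry_out, never from a script. Its argument "plan" is a list of rows, each an object of numbers: "dx", "dy", "dz": the shift along the tool's x, y, z in mm; "twist": the turn about the tool's z in degrees; "fingers": the closure, from -1 (fully open) to 1 (shut). In form: [{"dx": .., "dy": .., "dz": .., "twist": .., "fingers": ..}, ...]. A call has exactly 5 rows; each row is the pose to reach, as a shift and turn from the pose commanded when the call began, along the tool's axes at that moment; what a row does not reach only later rows make up. A row lasts 1/12 s, in which the tool goes at most 41.7 mm and 7.16 degrees, less where a joint would pass 70% of its speed; a pose out of reach is approached as far as the arm can. A call with a gripper value outside its range is refused whole. The fingers move at their own pace and stop on an object; the grip force is fixed at half the most. Time passes only in rows, so rows that repeat a pose let the fingers close, or fill a call up. It gives the time, the measured TCP pose, the force, the opening and the grip force at its end, in the units of the state.
- bot.get_obs(): the state, without advancing time (a new reading comes with each control period).
- camera(name): name is "side" or "top"; returns a dict with "image" (420x560x3 uint8, red, green, blue), "intrinsics" (3x3 intrinsics, pixels), "distortion" ([k1, k2, p1, p2, k3] as OpenCV has them; the pictures are not rectified), "eye" and "attitude" of the camera in the world. Camera axes: x right, y down, z forward; pixel columns grow to the right and rows downward; lengths in m; the calibration is good to about 2 mm. A picture is of the moment at which its call begins. There is no depth.
- job_done(): hands the job in; it is judged then, once.
The state is a dict: "clock": time; "joint_pos": joint angles; "joint_vel": joint speeds; "tau": joint torques, N m; "eef_pos": TCP position; "tool_rot": TCP orientation; "ft_force": force on the tool from outside, world axes, zero at the start; "ft_torque": the same for the moment, N m; "grip_width": finger opening in m; "grasp_force": force on a finger pad.
Only numpy, scipy, OpenCV 4.12 (cv2) and the standard library are available. Lean on these libraries where they do the work, as an engineer would, in place of code of your own. Each camera call takes 0.05 s, during which the arm holds its last target. There are 200 camera calls.

## Working session

There is one attempt and no reset: what is moved stays moved. The work goes in short steps, Python scripts to look and compute and a tool call to move; the robot and the scene stay as the last step left them, time stands still between calls to the robot, and variables do not carry over. Pictures are saved under pics/ and viewed, at most 17 in all, crops included, and the job is handed in when it is done.

Besides the shell and the picture viewer there is one more tool, called as name(argument=value, ...), one argument or row to a line, values as JSON. carry_out: Moves the arm, as the interface text tells. Its arguments: {"type":"object","properties":{"plan":{"type":"array","items":{"type":"object","properties":{"dx":{"type":"number"},"dy":{"type":"number"},"dz":{"type":"number"},"twist":{"type":"number"},"fingers":{"type":"number"}}}}},"required":["plan"]}

```bash
mkdir -p pics; python3 - <<'E'
from workcell import bot,camera
import cv2,pickle
d={}
for n in("top","side"):
    c=camera(n); d[n]=c; cv2.imwrite(f"pics/{n}0.png",c["image"][:,:,::-1]); print(n,{k:v for k,v in c.items() if k!="image"})
pickle.dump(d,open("c0.pkl","wb")); o=bot.get_obs(); print(o)
E
```

```text
top {'intrinsics': array([[474.84994863,   0.        , 274.60382369],
       [  0.        , 474.84994863, 210.01544858],
       [  0.        ,   0.        ,   1.        ]]), 'distortion': array([0.03802046, 0.        , 0.        , 0.        , 0.        ]), 'eye': array([-0.31734374,  0.19654902,  1.6446929 ]), 'attitude': array([-0.58288752,  0.77794134, -0.19090488,  0.1363992 ])}
side {'intrinsics': array([[451.88130867,   0.        , 286.22178791],
       [  0.        , 451.88130867, 199.09260965],
       [  0.        ,   0.        ,   1.        ]]), 'distortion': array([-0.02684783,  0.        ,  0.        ,  0.        ,  0.        ]), 'eye': array([ 0.21914972, -1.31353509,  0.66334969]), 'attitude': array([ 0.84529066, -0.06711072,  0.05470623, -0.5272448 ])}
{'clock': 0.1, 'joint_pos': array([-1.28902638e+00,  2.41335923e-01,  3.86593305e-03,  1.33516347e+00,
        2.42477289e-05,  1.57078651e+00]), 'joint_vel': array([ 1.36368797e-03, -1.89165071e-03,  3.08419408e-03, -8.16491744e-04,
        2.69372695e-05, -1.60845313e-03]), 'tau': array([-1.81553169e-04, -3.73137867e+01,  2.53009701e+01,  1.08454633e-02,
        8.22517359e-05,  2.16032436e-05]), 'eef_pos': array([ 0.13888295, -0.47975443,  0.23050547]), 'tool_rot': array([ 9.90091011e-01,  1.40424167e-01, -1.16976523e-04, -9.11169859e-04]), 'ft_force': array([-0.82500326, -0.59914723,  0.18849794]), 'ft_torque': array([0.03987537, 0.01491266, 0.02259802]), 'grasp_force': 0.0, 'grip_width': 0.08560469471573713}
```

View pics/top0.png

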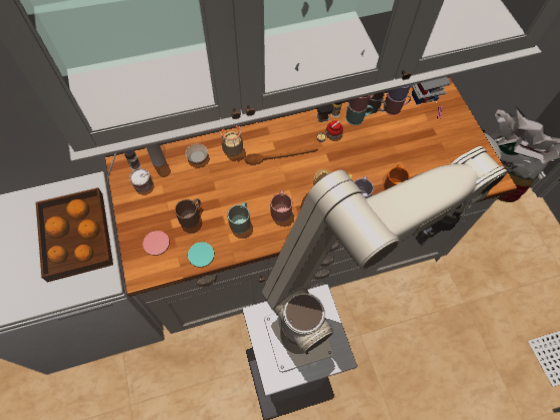

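View pics/side0.png

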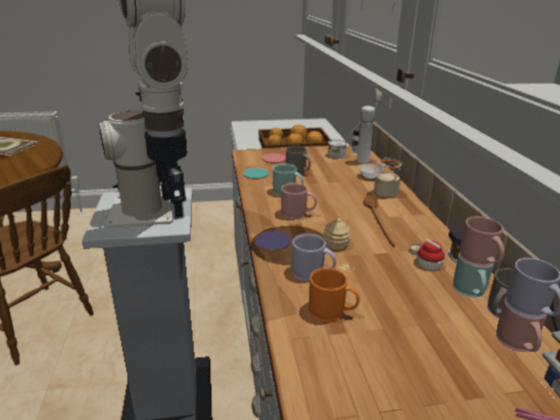

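```bash
cat > h.py <<'E'
import numpy as np,cv2
from scipy.spatial.transform import Rotation as R
def ray(c,p):
    u=cv2.undistortPoints(np.float64(p).reshape(-1,1,2),c["intrinsics"],c["distortion"])[:,0]
    return R.from_quat(c["attitude"]).apply(np.c_[u,np.ones(len(u))])
def cast(c,p,z):
    d=ray(c,p); return c["eye"]+d*((z-c["eye"][2])/d[:,2])[:,None]
def proj(c,P):
    r=R.from_quat(c["attitude"]).inv(); rv=r.as_rotvec(); t=-r.apply(c["eye"])
    return cv2.projectPoints(np.float64(P).reshape(-1,1,3),rv,t,c["intrinsics"],c["distortion"])[0][:,0]
def ortho(c,z,x0,x1,y0,y1,s):  # s px per m; row 0 = x1, col 0 = y1
    X=x1-np.arange(int((x1-x0)*s))/s; Y=y1-np.arange(int((y1-y0)*s))/s
    g=np.stack(np.broadcast_arrays(X[:,None],Y[None],z),-1).reshape(-1,3)
    m=proj(c,g).astype(np.float32).reshape(len(X),len(Y),2)
    return cv2.remap(c["image"][:,:,::-1].copy(),m,None,cv2.INTER_CUBIC)
E
python3 - <<'E'
from h import *; import pickle
d=pickle.load(open("c0.pkl","rb"))
for n in("top","side"):
    im=ortho(d[n],.088 if n=="top" else .088,.2,.56,-.4,.4,1000)
    for k in range(0,800,100): cv2.line(im,(k,0),(k,8),(255,255,255),1)
    for k in range(60,360,100): cv2.line(im,(0,k),(8,k),(255,255,255),1)
    d[n+"o"]=im
cv2.imwrite("pics/o.png",d["topo"]);
s=d["side"]["image"][130:330,220:420,::-1]; cv2.imwrite("pics/s.png",cv2.resize(s,(600,600),interpolation=cv2.INTER_CUBIC))
E
```

```text
(no output)
```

View pics/o.png

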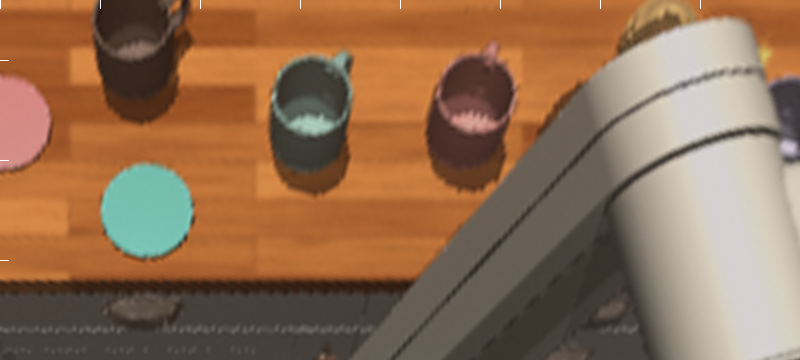

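View pics/s.png

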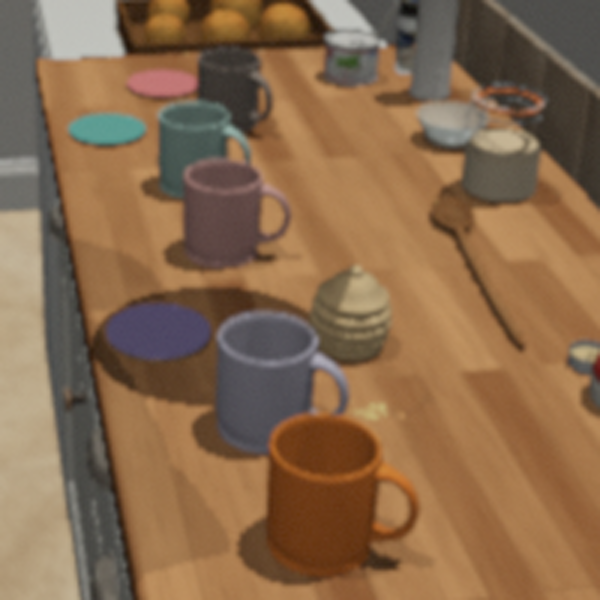

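```bash
cat >> h.py <<'E'
from scipy.optimize import least_squares
def disc(c,z,guess,r,test,d,S=2000,W=.075):
    """fit circle of radius r at height z near guess to contour of mask test(bgr float img); d: unit dir (world xy) of the far (rim) half"""
    x,y=guess; im=ortho(c,z,x-W,x+W,y-W,y+W,S)
    m=test(im.astype(float)).astype(np.uint8)
    k,l,s,ce=cv2.connectedComponentsWithStats(m); i=1+np.argmax(s[1:,4]); m=(l==i).astype(np.uint8)
    q=max(cv2.findContours(m,0,1)[0],key=cv2.contourArea)[:,0]
    P=np.c_[x+W-q[:,1]/S,y+W-q[:,0]/S]
    p=np.array(guess)
    for _ in range(4):
        v=P-p; n=np.linalg.norm(v,axis=1); k=(v@d>-.1*n)&(abs(n-r)<.012)
        f=least_squares(lambda a:np.linalg.norm(P[k]-a,axis=1)-r,p,loss="soft_l1",f_scale=.001); p=f.x
    v=P-p; n=np.linalg.norm(v,axis=1); h=v[(n>r+.008)&(v@d>0)]
    hd=h.mean(0) if len(h) else np.zeros(2)
    return p.round(4),k.sum(),round(float(np.sqrt(np.mean(f.fun**2))*1e3),2),(hd*1e3).round(0),m
nw=lambda im: (im[...,2]-im[...,0]<np.maximum(45,.45*im[...,2]))
dark=nw
E
python3 - <<'E'
from h import *; import pickle
d=pickle.load(open("c0.pkl","rb")); T,S=d["top"],d["side"]
tealc=lambda im: im[...,1]-im[...,2]>40
pinkc=lambda im: (im[...,2]-im[...,1]>50)&(im[...,0]-im[...,1]>-20)&(im[...,2]>150)
tiles=[]
def go(n,*a,**k):
    r=disc(*a,**k); print(n,*r[:4]); tiles.append(cv2.resize(r[4]*255,(200,200)))
up=np.array([1,.0]); lf=np.array([0,1.])
go("teal T",T,.088,(.465,.089),.04,nw,np.array([.9,-.43])*1); go("teal S",S,.088,(.465,.089),.04,nw,lf)
go("pink T",T,.088,(.466,-.076),.04,nw,np.array([.9,-.2])); go("pink S",S,.088,(.466,-.076),.04,nw,lf)
go("coasT T",T,.006,tuple(cast(T,[[201,254]],.006)[0,:2]),.049,tealc,up*0)
go("coasP T",T,.006,tuple(cast(T,[[156,243]],.006)[0,:2]),.049,pinkc,up*0)
go("coasT S",S,.006,tuple(cast(S,[[255,173]],.006)[0,:2]),.049,tealc,up*0)
go("coasP S",S,.006,tuple(cast(S,[[274,158]],.006)[0,:2]),.049,pinkc,up*0)
print("coasL S",cast(S,[[272,240]],.006),"mugL rim",cast(S,[[309,243]],.088),"orange",cast(S,[[328,280]],.088),"honey",cast(S,[[337,245]],.0))
cv2.imwrite("pics/m.png",np.vstack([np.hstack(tiles[:4]),np.hstack(tiles[4:])]))
E
```

```text
teal T [0.4665 0.0871] 262 3.28 [ 39. -34.]
teal S [0.469  0.0973] 171 2.8 [52. 50.]
pink T [ 0.4652 -0.0761] 286 3.24 [ 49. -17.]
pink S [ 0.4696 -0.0621] 182 5.83 [-8. 48.]
coasT T [0.3846 0.2564] 543 1.87 [0. 0.]
coasP T [0.4774 0.4065] 563 0.89 [0. 0.]
coasT S [0.3886 0.2506] 527 4.28 [0. 0.]
coasP S [0.4808 0.4076] 615 1.85 [0. 0.]
coasL S [[ 0.3799102  -0.23922184  0.006     ]] mugL rim [[ 0.44685542 -0.39931571  0.088     ]] orange [[ 0.45466508 -0.55214212  0.088     ]] honey [[ 0.55694339 -0.28060584  0.        ]]
```

View pics/m.png

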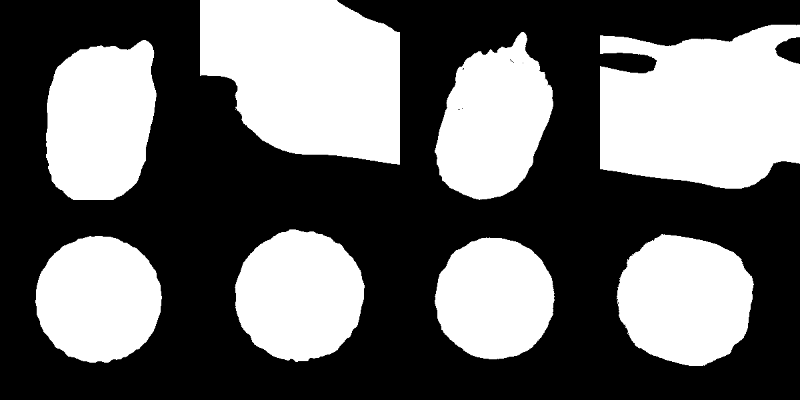

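carry_out(
  plan=[
    {"dx": 29,"dy": -30},
    {"dx": 58,"dy": -60},
    {"dx": 87,"dy": -90},
    {"dx": 115,"dy": -120},
    {"dx": 144,"dy": -150},
  ],
)

```text
$.plan[0]: bad value
```

carry_out(
  plan=[
    {"dx": 29,"dy": -30,"dz": 0,"twist": 0,"fingers": -1},
    {"dx": 58,"dy": -60,"dz": 0,"twist": 0,"fingers": -1},
    {"dx": 87,"dy": -90,"dz": 0,"twist": 0,"fingers": -1},
    {"dx": 115,"dy": -120,"dz": 0,"twist": 0,"fingers": -1},
    {"dx": 144,"dy": -150,"dz": 0,"twist": 0,"fingers": -1},
  ],
)

```text
clock: 0.52
eef_pos: [0.2356, -0.2943, 0.2308]
tool_rot: [0.99, 0.14, -0.0, -0.0]
ft_force: [1.2, -0.3, -1.1]
grip_width: 0.0854
grasp_force: 0.0
```

carry_out(
  plan=[
    {"dx": 29,"dy": -30,"dz": 0,"twist": 0,"fingers": -1},
    {"dx": 58,"dy": -60,"dz": 0,"twist": 0,"fingers": -1},
    {"dx": 87,"dy": -90,"dz": 0,"twist": 0,"fingers": -1},
    {"dx": 115,"dy": -120,"dz": 0,"twist": 0,"fingers": -1},
    {"dx": 144,"dy": -150,"dz": 0,"twist": 0,"fingers": -1},
  ],
)

```text
clock: 0.93
eef_pos: [0.3322, -0.1101, 0.2313]
tool_rot: [0.99, 0.14, 0.0, 0.0]
ft_force: [1.6, -0.8, 0.3]
grip_width: 0.0856
grasp_force: 0.0
```

carry_out(
  plan=[
    {"dx": 29,"dy": -30,"dz": 0,"twist": 0,"fingers": -1},
    {"dx": 58,"dy": -60,"dz": 0,"twist": 0,"fingers": -1},
    {"dx": 87,"dy": -90,"dz": 0,"twist": 0,"fingers": -1},
    {"dx": 115,"dy": -120,"dz": 0,"twist": 0,"fingers": -1},
    {"dx": 144,"dy": -150,"dz": 0,"twist": 0,"fingers": -1},
  ],
)

```text
clock: 1.35
eef_pos: [0.4288, 0.0741, 0.231]
tool_rot: [0.99, 0.141, -0.0, 0.0]
ft_force: [1.4, -0.1, 0.0]
grip_width: 0.0856
grasp_force: 0.0
```

carry_out(
  plan=[
    {"dx": 20,"dy": -20,"dz": 20,"twist": 0,"fingers": -1},
    {"dx": 40,"dy": -40,"dz": 50,"twist": 0,"fingers": -1},
    {"dx": 40,"dy": -41,"dz": 80,"twist": 0,"fingers": -1},
    {"dx": 40,"dy": -41,"dz": 100,"twist": 0,"fingers": -1},
    {"dx": 40,"dy": -41,"dz": 100,"twist": 0,"fingers": -1},
  ],
)

```text
clock: 1.77
eef_pos: [0.4518, 0.1221, 0.1263]
tool_rot: [0.99, 0.141, -0.005, 0.001]
ft_force: [-0.4, -0.5, -0.1]
grip_width: 0.0852
grasp_force: 0.0
```

```bash
python3 - <<'E'
from workcell import bot,camera
from h import *; import pickle
d={n:camera(n) for n in("top","side")}; pickle.dump(d,open("c1.pkl","wb")); print(bot.get_obs()["eef_pos"])
o=ortho(d["top"],.088,.26,.56,-.6,.15,800)
s=cv2.resize(d["side"]["image"][140:290,220:420,::-1],(600,450),interpolation=cv2.INTER_CUBIC)
cv2.imwrite("pics/c1.png",np.vstack([o,np.hstack([s,np.zeros((450,600*1-600+o.shape[1]-600,3),np.uint8)])])[:600] if o.shape[1]>=600 else o)
E
```

```text
[0.45502426 0.12227938 0.13081875]
```

View pics/c1.png

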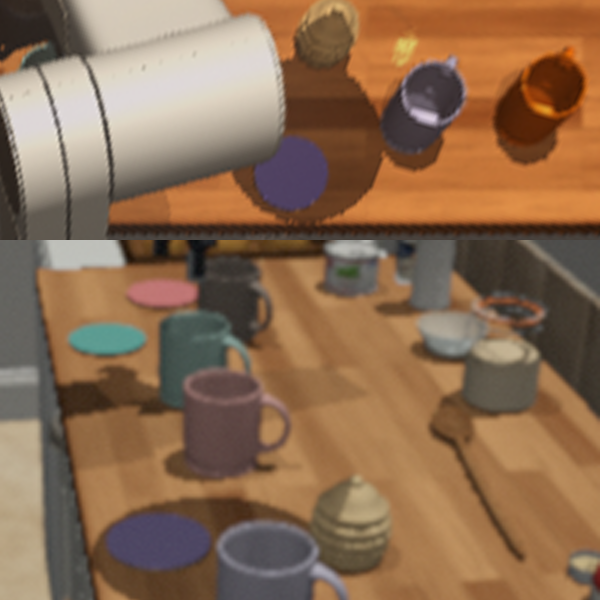

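```bash
python3 - <<'E'
from h import *; import pickle
d=pickle.load(open("c1.pkl","rb")); T,S=d["top"],d["side"]
l=lambda im:(im[...,0]-im[...,2]>0)
for a in [(T,.088,(.445,-.393),.04,l,np.array([.9,-.2])),(T,.006,tuple(cast(T,proj(T,[[.345,-.215,.088]]),.006)[0,:2]),.049,lambda im:(im[...,0]-im[...,2]>15),np.zeros(2)),
  (S,.006,(.38,-.239),.049,lambda im:(im[...,0]-im[...,2]>12),np.zeros(2))]: print(*disc(*a,W=.07)[:4])
E
```

```text
[ 0.445 -0.393] 0 nan [0. 0.]
[ 0.3822 -0.232 ] 468 4.84 [0. 0.]
[ 0.381  -0.2386] 545 3.09 [0. 0.]
  return _methods._mean(a, axis=axis, dtype=dtype,
  ret = ret.dtype.type(ret / rcount)
```

carry_out(
  plan=[
    {"dx": 1,"dy": -1,"dz": 16,"twist": 0,"fingers": -1},
    {"dx": 1,"dy": -1,"dz": 32,"twist": 0,"fingers": -1},
    {"dx": 1,"dy": -1,"dz": 50,"twist": 0,"fingers": -1},
    {"dx": 1,"dy": -1,"dz": 66,"twist": 0,"fingers": -1},
    {"dx": 1,"dy": -1,"dz": 81,"twist": 0,"fingers": -1},
  ],
)

```text
clock: 2.28
eef_pos: [0.4584, 0.1237, 0.0519]
tool_rot: [0.99, 0.14, 0.002, -0.0]
ft_force: [0.3, 0.2, 1.7]
grip_width: 0.0853
grasp_force: 0.0
```

carry_out(
  plan=[
    {"dx": 0,"dy": 0,"dz": 0,"twist": 0,"fingers": -1},
    {"dx": 0,"dy": 0,"dz": 0,"twist": 0,"fingers": 1},
    {"dx": 0,"dy": 0,"dz": 0,"twist": 0,"fingers": 1},
    {"dx": 0,"dy": 0,"dz": 0,"twist": 0,"fingers": 1},
    {"dx": 0,"dy": 0,"dz": 0,"twist": 0,"fingers": 1},
  ],
)

```text
clock: 2.7
eef_pos: [0.4577, 0.1239, 0.0517]
tool_rot: [0.99, 0.14, 0.001, -0.0]
ft_force: [0.1, 0.2, 0.2]
grip_width: 0.0386
grasp_force: 0.0
```

carry_out(
  plan=[
    {"dx": 0,"dy": 0,"dz": 0,"twist": 0,"fingers": 1},
    {"dx": 0,"dy": 0,"dz": 0,"twist": 0,"fingers": 1},
    {"dx": 0,"dy": 0,"dz": 0,"twist": 0,"fingers": 1},
    {"dx": 0,"dy": 0,"dz": 0,"twist": 0,"fingers": 1},
    {"dx": 0,"dy": 0,"dz": 0,"twist": 0,"fingers": 1},
  ],
)

```text
clock: 3.12
eef_pos: [0.4574, 0.1224, 0.0514]
tool_rot: [0.99, 0.14, 0.001, 0.002]
ft_force: [-0.6, -3.4, 7.2]
grip_width: 0.0061
grasp_force: 55.6
```

carry_out(
  plan=[
    {"dx": 0,"dy": 0,"dz": -8,"twist": 0,"fingers": 1},
    {"dx": 0,"dy": 0,"dz": -24,"twist": 0,"fingers": 1},
    {"dx": 0,"dy": 0,"dz": -46,"twist": 0,"fingers": 1},
    {"dx": 0,"dy": 0,"dz": -70,"twist": 0,"fingers": 1},
    {"dx": 0,"dy": 0,"dz": -85,"twist": 0,"fingers": 1},
  ],
)

```text
clock: 3.53
eef_pos: [0.4564, 0.1242, 0.137]
tool_rot: [0.99, 0.141, 0.0, -0.001]
ft_force: [1.3, 0.1, -3.6]
grip_width: 0.0059
grasp_force: 61.3
```

carry_out(
  plan=[
    {"dx": -2,"dy": -12,"dz": -5,"twist": 0,"fingers": 1},
    {"dx": -6,"dy": -36,"dz": -10,"twist": 0,"fingers": 1},
    {"dx": -11,"dy": -64,"dz": -10,"twist": 0,"fingers": 1},
    {"dx": -15,"dy": -92,"dz": -10,"twist": 0,"fingers": 1},
    {"dx": -20,"dy": -120,"dz": -10,"twist": 0,"fingers": 1},
  ],
)

```text
clock: 3.95
eef_pos: [0.4298, 0.1596, 0.144]
tool_rot: [0.986, 0.167, -0.005, -0.016]
ft_force: [-0.5, 0.8, -4.1]
grip_width: 0.0058
grasp_force: 61.3
```

carry_out(
  plan=[
    {"dx": -5,"dy": -28,"dz": 0,"twist": 0,"fingers": 1},
    {"dx": -8,"dy": -50,"dz": 0,"twist": 0,"fingers": 1},
    {"dx": -11,"dy": -66,"dz": 0,"twist": 0,"fingers": 1},
    {"dx": -11,"dy": -66,"dz": 0,"twist": 0,"fingers": 1},
    {"dx": -11,"dy": -66,"dz": 0,"twist": 0,"fingers": 1},
  ],
)

```text
clock: 4.37
eef_pos: [0.413, 0.1841, 0.1474]
tool_rot: [0.982, 0.189, -0.006, -0.03]
ft_force: [-0.0, 0.0, -3.3]
grip_width: 0.0061
grasp_force: 61.3
```

```bash
python3 - <<'E'
from workcell import bot,camera
from h import *; import pickle
d={n:camera(n) for n in("top","side")}; pickle.dump(d,open("c2.pkl","wb")); o=bot.get_obs(); print(o["eef_pos"],o["ft_force"],o["grasp_force"])
t=cv2.resize(d["top"]["image"][120:320,120:320,::-1],(400,400),interpolation=cv2.INTER_CUBIC)
s=cv2.resize(d["side"]["image"][60:220,200:360,::-1],(400,400),interpolation=cv2.INTER_CUBIC)
cv2.imwrite("pics/c2.png",np.hstack([t,s]))
E
```

```text
[0.41340545 0.18370736 0.14746876] [ 0.61331304 -0.11001518 -3.08770928] 61.316034137271345
```

View pics/c2.png

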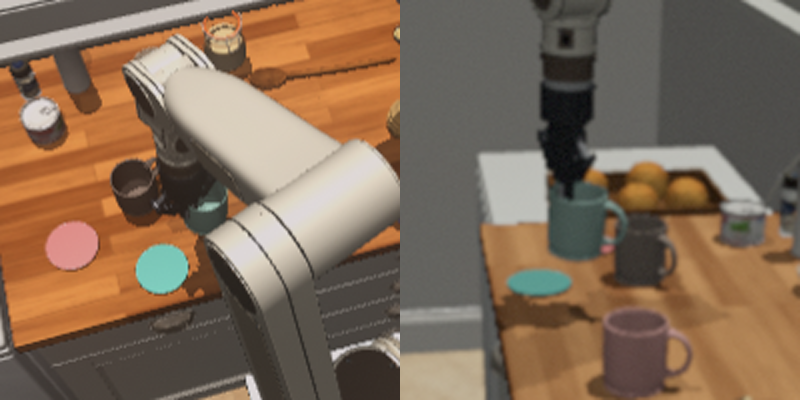

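```bash
python3 - <<'E'
from workcell import bot
from h import *
o=bot.get_obs(); print(o["joint_pos"].round(3),o["tau"].round(2),o["ft_torque"].round(2), R.from_quat(o["tool_rot"]).as_matrix().round(3))
E
```

```text
[ 0.378  0.206 -0.269  1.097  0.06   3.141] [  0.18 -35.19  24.48   0.     0.13  -0.  ] [ 0.08  0.04 -0.03] [[ 0.929  0.369 -0.023]
 [ 0.37  -0.927  0.056]
 [-0.001 -0.06  -0.998]]
```

carry_out(
  plan=[
    {"dx": 0,"dy": 0,"dz": 0,"twist": -5,"fingers": 1},
    {"dx": 0,"dy": 0,"dz": 0,"twist": -11,"fingers": 1},
    {"dx": 0,"dy": 0,"dz": 0,"twist": -17,"fingers": 1},
    {"dx": 0,"dy": 0,"dz": 0,"twist": -23,"fingers": 1},
    {"dx": 0,"dy": 0,"dz": 0,"twist": -29,"fingers": 1},
  ],
)

```text
clock: 4.88
eef_pos: [0.4135, 0.1834, 0.1474]
tool_rot: [0.902, 0.43, 0.001, -0.03]
ft_force: [-0.4, 0.1, -3.0]
grip_width: 0.0059
grasp_force: 61.4
```

```bash
python3 - <<'E'
from workcell import bot
from h import *
o=bot.get_obs(); print(o["eef_pos"],o["joint_pos"].round(3), R.from_quat(o["tool_rot"]).as_matrix().round(3))
E
```

```text
[0.4135056  0.18335951 0.14741746] [ 0.377  0.206 -0.269  1.097  0.06   2.629] [[ 0.63   0.776 -0.023]
 [ 0.776 -0.629  0.055]
 [ 0.028 -0.053 -0.998]]
```

carry_out(
  plan=[
    {"dx": 0,"dy": 0,"dz": -10,"twist": -7,"fingers": 1},
    {"dx": 0,"dy": 0,"dz": -25,"twist": -14,"fingers": 1},
    {"dx": 0,"dy": 0,"dz": -40,"twist": -21,"fingers": 1},
    {"dx": 0,"dy": 0,"dz": -55,"twist": -28,"fingers": 1},
    {"dx": 0,"dy": 0,"dz": -60,"twist": -35,"fingers": 1},
  ],
)

```text
clock: 5.3
eef_pos: [0.4161, 0.1803, 0.2095]
tool_rot: [0.731, 0.682, 0.012, -0.028]
ft_force: [1.2, 0.4, -4.2]
grip_width: 0.0055
grasp_force: 61.4
```

carry_out(
  plan=[
    {"dx": 0,"dy": 0,"dz": 0,"twist": -7,"fingers": 1},
    {"dx": 0,"dy": 0,"dz": 0,"twist": -14,"fingers": 1},
    {"dx": 0,"dy": 0,"dz": 0,"twist": -21,"fingers": 1},
    {"dx": 0,"dy": 0,"dz": 0,"twist": -28,"fingers": 1},
    {"dx": 0,"dy": 0,"dz": 0,"twist": -35,"fingers": 1},
  ],
)

```text
clock: 5.72
eef_pos: [0.4148, 0.1798, 0.2072]
tool_rot: [0.492, 0.87, 0.018, -0.024]
ft_force: [0.6, 0.4, -3.3]
grip_width: 0.006
grasp_force: 61.4
```

carry_out(
  plan=[
    {"dx": 0,"dy": 0,"dz": 0,"twist": -7,"fingers": 1},
    {"dx": 0,"dy": 0,"dz": 0,"twist": -14,"fingers": 1},
    {"dx": 0,"dy": 0,"dz": 0,"twist": -21,"fingers": 1},
    {"dx": 0,"dy": 0,"dz": 0,"twist": -28,"fingers": 1},
    {"dx": 0,"dy": 0,"dz": 0,"twist": -35,"fingers": 1},
  ],
)

```text
clock: 6.13
eef_pos: [0.4149, 0.1798, 0.2072]
tool_rot: [0.208, 0.978, 0.024, -0.017]
ft_force: [0.4, -0.5, -3.5]
grip_width: 0.0055
grasp_force: 61.4
```

carry_out(
  plan=[
    {"dx": 0,"dy": 0,"dz": 0,"twist": -7,"fingers": 1},
    {"dx": 0,"dy": 0,"dz": 0,"twist": -14,"fingers": 1},
    {"dx": 0,"dy": 0,"dz": 0,"twist": -21,"fingers": 1},
    {"dx": 0,"dy": 0,"dz": 0,"twist": -28,"fingers": 1},
    {"dx": 0,"dy": 0,"dz": 0,"twist": -35,"fingers": 1},
  ],
)

```text
clock: 6.55
eef_pos: [0.415, 0.1798, 0.2072]
tool_rot: [-0.096, 0.995, 0.028, -0.009]
ft_force: [-0.7, -0.8, -3.2]
grip_width: 0.006
grasp_force: 61.3
```

```bash
cat > st.py <<'E'
from workcell import bot
from h import *
o=bot.get_obs(); M=R.from_quat(o["tool_rot"]).as_matrix(); print(round(o["clock"],2),o["eef_pos"].round(4),o["joint_pos"].round(3),"z",M[:,2].round(4),"yaw",np.degrees(np.arctan2(M[1,0],M[0,0])).round(2),o["grip_width"].round(4),o["grasp_force"],o["ft_force"].round(1))
E
python3 st.py
```

```text
Traceback (most recent call last):
  File "st.py", line 3, in <module>
    o=bot.get_obs(); M=R.from_quat(o["tool_rot"]).as_matrix(); print(round(o["clock"],2),o["eef_pos"].round(4),o["joint_pos"].round(3),"z",M[:,2].round(4),"yaw",np.degrees(np.arctan2(M[1,0],M[0,0])).round(2),o["grip_width"].round(4),o["grasp_force"],o["ft_force"].round(1))
                                                                                                                                                                                                                ^^^^^^^^^^^^^^^^^^^^^
AttributeError: 'float' object has no attribute 'round'
```

carry_out(
  plan=[
    {"dx": 0,"dy": 0,"dz": 0,"twist": -7,"fingers": 1},
    {"dx": 0,"dy": 0,"dz": 0,"twist": -14,"fingers": 1},
    {"dx": 0,"dy": 0,"dz": 0,"twist": -21,"fingers": 1},
    {"dx": 0,"dy": 0,"dz": 0,"twist": -28,"fingers": 1},
    {"dx": 0,"dy": 0,"dz": 0,"twist": -35,"fingers": 1},
  ],
)

```text
clock: 6.97
eef_pos: [0.4151, 0.1798, 0.2073]
tool_rot: [-0.391, 0.92, 0.03, 0.0]
ft_force: [0.4, 1.0, -3.6]
grip_width: 0.0059
grasp_force: 61.3
```

carry_out(
  plan=[
    {"dx": 0,"dy": 0,"dz": 0,"twist": -7,"fingers": 1},
    {"dx": 0,"dy": 0,"dz": 0,"twist": -14,"fingers": 1},
    {"dx": 0,"dy": 0,"dz": 0,"twist": -21,"fingers": 1},
    {"dx": 0,"dy": 0,"dz": 0,"twist": -28,"fingers": 1},
    {"dx": 0,"dy": 0,"dz": 0,"twist": -35,"fingers": 1},
  ],
)

```text
clock: 7.38
eef_pos: [0.4152, 0.1799, 0.2074]
tool_rot: [-0.649, 0.76, 0.028, 0.009]
ft_force: [-0.4, -0.3, -3.7]
grip_width: 0.0059
grasp_force: 61.3
```

carry_out(
  plan=[
    {"dx": 0,"dy": 0,"dz": 0,"twist": -7,"fingers": 1},
    {"dx": 0,"dy": 0,"dz": 0,"twist": -14,"fingers": 1},
    {"dx": 0,"dy": 0,"dz": 0,"twist": -21,"fingers": 1},
    {"dx": 0,"dy": 0,"dz": 0,"twist": -28,"fingers": 1},
    {"dx": 0,"dy": 0,"dz": 0,"twist": -35,"fingers": 1},
  ],
)

```text
clock: 7.8
eef_pos: [0.4151, 0.18, 0.2074]
tool_rot: [0.848, -0.53, -0.024, -0.017]
ft_force: [0.4, -0.3, -3.7]
grip_width: 0.0057
grasp_force: 61.3
```

carry_out(
  plan=[
    {"dx": 0,"dy": 0,"dz": 0,"twist": -7,"fingers": 1},
    {"dx": 0,"dy": 0,"dz": 0,"twist": -14,"fingers": 1},
    {"dx": 0,"dy": 0,"dz": 0,"twist": -21,"fingers": 1},
    {"dx": 0,"dy": 0,"dz": 0,"twist": -28,"fingers": 1},
    {"dx": 0,"dy": 0,"dz": 0,"twist": -35,"fingers": 1},
  ],
)

```text
clock: 8.22
eef_pos: [0.4151, 0.18, 0.2074]
tool_rot: [0.968, -0.25, -0.018, -0.024]
ft_force: [0.4, -0.2, -3.6]
grip_width: 0.0059
grasp_force: 61.3
```

carry_out(
  plan=[
    {"dx": 0,"dy": 0,"dz": 0,"twist": -7,"fingers": 1},
    {"dx": 0,"dy": 0,"dz": 0,"twist": -14,"fingers": 1},
    {"dx": 0,"dy": 0,"dz": 0,"twist": -21,"fingers": 1},
    {"dx": 0,"dy": 0,"dz": 0,"twist": -28,"fingers": 1},
    {"dx": 0,"dy": 0,"dz": 0,"twist": -35,"fingers": 1},
  ],
)

```text
clock: 8.63
eef_pos: [0.415, 0.18, 0.2073]
tool_rot: [0.998, 0.052, -0.01, -0.028]
ft_force: [-0.3, -0.5, -3.5]
grip_width: 0.0057
grasp_force: 61.3
```

carry_out(
  plan=[
    {"dx": 0,"dy": 0,"dz": 0,"twist": -7,"fingers": 1},
    {"dx": 0,"dy": 0,"dz": 0,"twist": -14,"fingers": 1},
    {"dx": 0,"dy": 0,"dz": 0,"twist": -15,"fingers": 1},
    {"dx": 0,"dy": 0,"dz": 0,"twist": -17,"fingers": 1},
    {"dx": 0,"dy": 0,"dz": 0,"twist": -18,"fingers": 1},
  ],
)

```text
clock: 9.05
eef_pos: [0.4102, 0.191, 0.2073]
tool_rot: [0.98, 0.198, -0.005, -0.025]
ft_force: [0.3, -0.1, -3.8]
grip_width: 0.0057
grasp_force: 61.3
```

```bash
sed -i 's/o\["grip_width"\].round(4)/round(o["grip_width"],4)/' st.py; python3 st.py
```

```text
9.05 [0.4102 0.191  0.2073] [ 0.401  0.159 -0.162  1.249  0.052 -3.139] z [-0.0194  0.0479 -0.9987] yaw 22.8 0.0057 61.333794482052326 [ 0.3 -0.1 -3.8]
```

carry_out(
  plan=[
    {"dx": 0,"dy": 10,"dz": 0,"twist": -3,"fingers": 1},
    {"dx": 0,"dy": 20,"dz": 0,"twist": -6,"fingers": 1},
    {"dx": 0,"dy": 30,"dz": 0,"twist": -9,"fingers": 1},
    {"dx": 0,"dy": 40,"dz": 0,"twist": -12,"fingers": 1},
    {"dx": 0,"dy": 50,"dz": 0,"twist": -15,"fingers": 1},
  ],
)

```text
clock: 9.47
eef_pos: [0.3708, 0.2427, 0.2051]
tool_rot: [0.959, 0.285, 0.006, -0.001]
ft_force: [0.1, 0.5, -4.1]
grip_width: 0.006
grasp_force: 61.4
```

```bash
python3 st.py
```

```text
9.47 [0.3708 0.2427 0.2051] [ 5.800e-01  1.330e-01 -1.980e-01  1.228e+00 -1.000e-03 -3.139e+00] z [ 0.0108  0.0058 -0.9999] yaw 33.07 0.006 61.36778268031776 [ 0.1  0.5 -4.1]
```

carry_out(
  plan=[
    {"dx": 4,"dy": -8,"dz": 0,"twist": 0,"fingers": 1},
    {"dx": 12,"dy": -24,"dz": 10,"twist": 0,"fingers": 1},
    {"dx": 18,"dy": -36,"dz": 30,"twist": 0,"fingers": 1},
    {"dx": 20,"dy": -41,"dz": 55,"twist": 0,"fingers": 1},
    {"dx": 20,"dy": -41,"dz": 80,"twist": 0,"fingers": 1},
  ],
)

```text
clock: 9.88
eef_pos: [0.3672, 0.2898, 0.1251]
tool_rot: [0.959, 0.285, 0.007, -0.002]
ft_force: [-0.3, 0.2, -3.5]
grip_width: 0.0058
grasp_force: 61.3
```

carry_out(
  plan=[
    {"dx": 0,"dy": 0,"dz": 20,"twist": 0,"fingers": 1},
    {"dx": 0,"dy": 0,"dz": 32,"twist": 0,"fingers": 1},
    {"dx": 0,"dy": 0,"dz": 40,"twist": 0,"fingers": 1},
    {"dx": 0,"dy": 0,"dz": 42,"twist": 0,"fingers": 1},
    {"dx": 0,"dy": 0,"dz": 42,"twist": 0,"fingers": 1},
  ],
)

```text
clock: 10.3
eef_pos: [0.367, 0.2878, 0.0831]
tool_rot: [0.959, 0.284, 0.006, -0.001]
ft_force: [1.1, 0.6, -3.2]
grip_width: 0.0058
grasp_force: 61.4
```

```bash
python3 st.py; python3 - <<'E'
from workcell import bot,camera
from h import *; import pickle
d={n:camera(n) for n in("top","side")}; pickle.dump(d,open("c3.pkl","wb"))
t=cv2.resize(d["top"]["image"][170:300,130:260,::-1],(400,400),interpolation=cv2.INTER_CUBIC)
s=cv2.resize(d["side"]["image"][120:220,220:320,::-1],(400,400),interpolation=cv2.INTER_CUBIC)
cv2.imwrite("pics/c3.png",np.hstack([t,s]))
E
```

```text
10.3 [0.367  0.2878 0.0831] [ 6.660e-01  2.910e-01 -3.420e-01  9.260e-01 -2.000e-03 -3.051e+00] z [ 0.01    0.0052 -0.9999] yaw 33.01 0.0058 61.39829949941486 [ 1.1  0.6 -3.2]
```

View pics/c3.png

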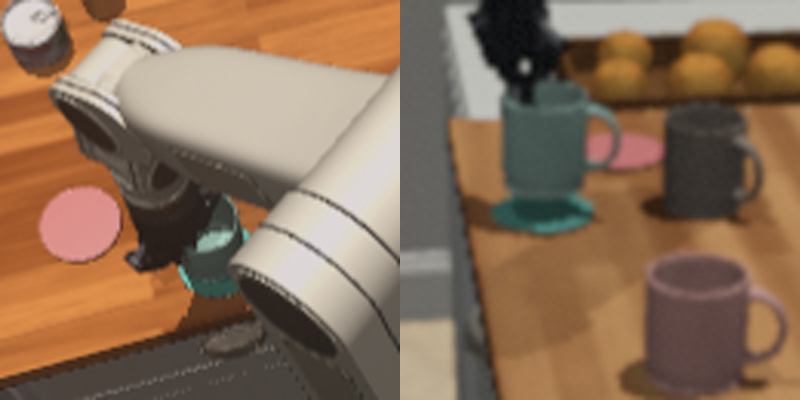

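carry_out(
  plan=[
    {"dx": -1,"dy": -1,"dz": 8,"twist": 0,"fingers": 1},
    {"dx": -1,"dy": -1.5,"dz": 15,"twist": 0,"fingers": 1},
    {"dx": -1,"dy": -1.5,"dz": 19,"twist": 0,"fingers": 1},
    {"dx": -1,"dy": -1.5,"dz": 22,"twist": 0,"fingers": 1},
    {"dx": -1,"dy": -1.5,"dz": 23.5,"twist": 0,"fingers": 1},
  ],
)

```text
clock: 10.82
eef_pos: [0.3651, 0.2883, 0.0592]
tool_rot: [0.959, 0.284, 0.005, -0.001]
ft_force: [-1.7, 1.2, -0.2]
grip_width: 0.0059
grasp_force: 63.0
```

carry_out(
  plan=[
    {"dx": 0,"dy": 0,"dz": 0.5,"twist": 0,"fingers": 1},
    {"dx": 0,"dy": 0,"dz": 1,"twist": 0,"fingers": 1},
    {"dx": 0,"dy": 0,"dz": 1.5,"twist": 0,"fingers": 1},
    {"dx": 0,"dy": 0,"dz": 2,"twist": 0,"fingers": 1},
    {"dx": 0,"dy": 0,"dz": 2,"twist": 0,"fingers": 1},
  ],
)

```text
clock: 11.23
eef_pos: [0.3655, 0.289, 0.0586]
tool_rot: [0.959, 0.284, 0.006, -0.002]
ft_force: [-4.4, 1.9, 5.5]
grip_width: 0.0056
grasp_force: 67.3
```

carry_out(
  plan=[
    {"dx": 0,"dy": 0,"dz": -0.5,"twist": 0,"fingers": 1},
    {"dx": 0,"dy": 0,"dz": -0.5,"twist": 0,"fingers": 0.6},
    {"dx": 0,"dy": 0,"dz": -0.5,"twist": 0,"fingers": 0},
    {"dx": 0,"dy": 0,"dz": -0.5,"twist": 0,"fingers": -0.7},
    {"dx": 0,"dy": 0,"dz": -0.5,"twist": 0,"fingers": -0.7},
  ],
)

```text
clock: 11.65
eef_pos: [0.3661, 0.2886, 0.0584]
tool_rot: [0.959, 0.284, 0.006, -0.001]
ft_force: [0.2, -0.2, -0.6]
grip_width: 0.0525
grasp_force: 0.0
```

carry_out(
  plan=[
    {"dx": 0,"dy": 0,"dz": 0,"twist": 0,"fingers": -0.7},
    {"dx": 0,"dy": 0,"dz": 0,"twist": 0,"fingers": -0.7},
    {"dx": 0,"dy": 0,"dz": -10,"twist": 0,"fingers": -0.7},
    {"dx": 0,"dy": 0,"dz": -30,"twist": 0,"fingers": -0.7},
    {"dx": 0,"dy": 0,"dz": -60,"twist": 0,"fingers": -0.7},
  ],
)

```text
clock: 12.07
eef_pos: [0.3631, 0.2866, 0.1166]
tool_rot: [0.959, 0.284, 0.003, 0.0]
ft_force: [-0.2, -0.0, -0.7]
grip_width: 0.0724
grasp_force: 0.0
```

```bash
python3 st.py
```

```text
12.07 [0.3631 0.2866 0.1166] [ 6.700e-01  2.500e-01 -2.980e-01  1.017e+00 -2.000e-03 -3.049e+00] z [ 0.0056  0.0016 -1.    ] yaw 33.04 0.0724 0.0 [-0.2 -0.  -0.7]
```

carry_out(
  plan=[
    {"dx": 0,"dy": 0,"dz": -20,"twist": 7,"fingers": -0.8},
    {"dx": 0,"dy": 0,"dz": -45,"twist": 14,"fingers": -0.8},
    {"dx": 0,"dy": 0,"dz": -70,"twist": 21,"fingers": -0.8},
    {"dx": 0,"dy": 0,"dz": -90,"twist": 28,"fingers": -0.8},
    {"dx": 0,"dy": 0,"dz": -90,"twist": 35,"fingers": -0.8},
  ],
)

```text
clock: 12.48
eef_pos: [0.3662, 0.2893, 0.2129]
tool_rot: [1.0, -0.02, 0.008, -0.006]
ft_force: [1.1, 0.5, 0.1]
grip_width: 0.0766
grasp_force: 0.0
```

carry_out(
  plan=[
    {"dx": 8,"dy": 30,"dz": 0,"twist": 7,"fingers": -0.8},
    {"dx": 18,"dy": 65,"dz": 0,"twist": 14,"fingers": -0.8},
    {"dx": 28,"dy": 100,"dz": 0,"twist": 21,"fingers": -0.8},
    {"dx": 38,"dy": 132,"dz": 0,"twist": 28,"fingers": -0.8},
    {"dx": 48,"dy": 164,"dz": 0,"twist": 35,"fingers": -0.8},
  ],
)

```text
clock: 12.9
eef_pos: [0.4064, 0.1206, 0.2079]
tool_rot: [0.948, -0.32, 0.004, -0.004]
ft_force: [1.3, 0.0, 0.1]
grip_width: 0.0767
grasp_force: 0.0
```

carry_out(
  plan=[
    {"dx": 26,"dy": 21,"dz": 0,"twist": 7,"fingers": -0.8},
    {"dx": 53,"dy": 42,"dz": 0,"twist": 14,"fingers": -0.8},
    {"dx": 80,"dy": 64,"dz": 0,"twist": 21,"fingers": -0.8},
    {"dx": 106,"dy": 85,"dz": 0,"twist": 28,"fingers": -0.8},
    {"dx": 132,"dy": 106,"dz": 0,"twist": 35,"fingers": -0.8},
  ],
)

```text
clock: 13.32
eef_pos: [0.4483, -0.0438, 0.2074]
tool_rot: [0.807, -0.59, 0.003, -0.005]
ft_force: [-0.1, 0.5, -0.2]
grip_width: 0.077
grasp_force: 0.0
```

carry_out(
  plan=[
    {"dx": 0,"dy": 0,"dz": 0,"twist": 7,"fingers": -0.8},
    {"dx": 0,"dy": 0,"dz": 0,"twist": 14,"fingers": -0.8},
    {"dx": 0,"dy": 0,"dz": 0,"twist": 21,"fingers": -0.8},
    {"dx": 0,"dy": 0,"dz": 0,"twist": 28,"fingers": -0.8},
    {"dx": 0,"dy": 0,"dz": 0,"twist": 35,"fingers": -0.8},
  ],
)

```text
clock: 13.73
eef_pos: [0.4481, -0.0423, 0.2072]
tool_rot: [-0.592, 0.806, -0.001, 0.006]
ft_force: [-0.5, -0.4, -0.5]
grip_width: 0.0769
grasp_force: 0.0
```

carry_out(
  plan=[
    {"dx": 0,"dy": 0,"dz": 0,"twist": 7,"fingers": -0.8},
    {"dx": 0,"dy": 0,"dz": 0,"twist": 14,"fingers": -0.8},
    {"dx": 0,"dy": 0,"dz": 0,"twist": 21,"fingers": -0.8},
    {"dx": 0,"dy": 0,"dz": 0,"twist": 28,"fingers": -0.8},
    {"dx": 0,"dy": 0,"dz": 0,"twist": 35,"fingers": -0.8},
  ],
)

```text
clock: 14.15
eef_pos: [0.4481, -0.042, 0.2072]
tool_rot: [-0.323, 0.946, 0.001, 0.006]
ft_force: [-0.9, 0.1, -0.6]
grip_width: 0.0769
grasp_force: 0.0
```

carry_out(
  plan=[
    {"dx": 0,"dy": 0,"dz": 0,"twist": 4,"fingers": -1},
    {"dx": 0,"dy": 0,"dz": 0,"twist": 8,"fingers": -1},
    {"dx": 0,"dy": 0,"dz": 0,"twist": 8,"fingers": -1},
    {"dx": 0,"dy": 0,"dz": 0,"twist": 8,"fingers": -1},
    {"dx": 0,"dy": 0,"dz": 0,"twist": 8,"fingers": -1},
  ],
)

```text
clock: 14.57
eef_pos: [0.4481, -0.042, 0.2073]
tool_rot: [-0.26, 0.966, 0.001, 0.006]
ft_force: [-0.6, 0.3, 0.5]
grip_width: 0.0857
grasp_force: 0.0
```

```bash
python3 st.py; python3 - <<'E'
from workcell import bot,camera
from h import *; import pickle
d={n:camera(n) for n in("top","side")}; pickle.dump(d,open("c4.pkl","wb"))
t=cv2.resize(d["top"]["image"][170:300,130:260,::-1],(400,400),interpolation=cv2.INTER_CUBIC)
s=cv2.resize(d["side"]["image"][120:220,220:320,::-1],(400,400),interpolation=cv2.INTER_CUBIC)
cv2.imwrite("pics/c4.png",np.hstack([t,s]))
E
```

```text
14.57 [ 0.4481 -0.042   0.2073] [-0.098  0.147 -0.175  1.238  0.007 -0.624] z [ 0.0103  0.0055 -0.9999] yaw -149.88 0.0857 0.0 [-0.6  0.3  0.5]
```

View pics/c4.png

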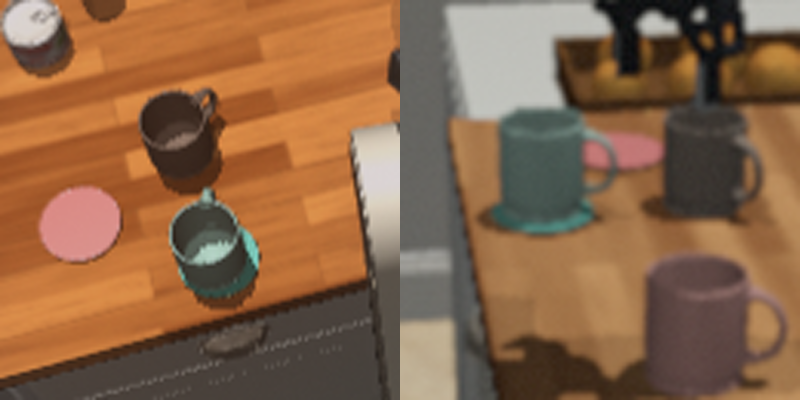

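```bash
python3 - <<'E'
from h import *; import pickle
d=pickle.load(open("c4.pkl","rb")); T,S=d["top"],d["side"]
o=ortho(T,.094,.3,.46,.17,.33,2400); cv2.circle(o,(0,0),1,(0,0,0))
o2=ortho(T,.006,.3,.46,.17,.33,2400)
for im in(o,o2):
    for r in ([96] if im is o else [117.6]): cv2.circle(im,(int((.33-.2564)*2400),int((.46-.3846)*2400)),int(r),(255,255,255),1)
cv2.imwrite("pics/c5.png",np.hstack([o,o2]))
b=lambda im:(im[...,2]-im[...,0]<40)
for g in[(.385,.256),(.385,.262)]: print(*disc(T,.094,g,.04,b,np.array([.8,.3]),W=.06)[:4])
E
```

```text
[0.3843 0.2618] 260 3.19 [ 51. -15.]
[0.3843 0.2618] 260 3.19 [ 51. -15.]
```

View pics/c5.png

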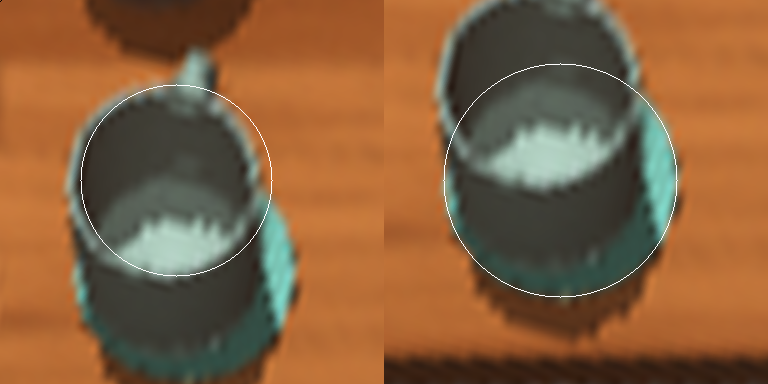

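carry_out(
  plan=[
    {"dx": -5,"dy": 18,"dz": 0,"twist": 0,"fingers": -1},
    {"dx": -15,"dy": 50,"dz": 0,"twist": 0,"fingers": -1},
    {"dx": -25,"dy": 86,"dz": 0,"twist": 0,"fingers": -1},
    {"dx": -36,"dy": 124,"dz": 0,"twist": 0,"fingers": -1},
    {"dx": -47,"dy": 162,"dz": 0,"twist": 0,"fingers": -1},
  ],
)

```text
clock: 15.08
eef_pos: [0.4072, 0.123, 0.208]
tool_rot: [-0.259, 0.966, 0.001, 0.006]
ft_force: [0.6, 0.6, -0.6]
grip_width: 0.0852
grasp_force: 0.0
```

carry_out(
  plan=[
    {"dx": -11,"dy": 38,"dz": 0,"twist": 0,"fingers": -1},
    {"dx": -22,"dy": 76,"dz": 0,"twist": 0,"fingers": -1},
    {"dx": -33,"dy": 114,"dz": 0,"twist": 0,"fingers": -1},
    {"dx": -43,"dy": 148,"dz": 10,"twist": 0,"fingers": -1},
    {"dx": -48,"dy": 166,"dz": 40,"twist": 0,"fingers": -1},
  ],
)

```text
clock: 15.5
eef_pos: [0.3684, 0.2956, 0.172]
tool_rot: [-0.261, 0.965, 0.004, 0.011]
ft_force: [1.2, 0.1, -0.4]
grip_width: 0.0855
grasp_force: 0.0
```

carry_out(
  plan=[
    {"dx": 0,"dy": 0,"dz": 10,"twist": 0,"fingers": -1},
    {"dx": 0,"dy": 0,"dz": 25,"twist": 0,"fingers": -1},
    {"dx": 0,"dy": 0,"dz": 28,"twist": 0,"fingers": -1},
    {"dx": 0,"dy": 0,"dz": 28,"twist": 0,"fingers": -1},
    {"dx": 0,"dy": 0,"dz": 28,"twist": 0,"fingers": -1},
  ],
)

```text
clock: 15.92
eef_pos: [0.3671, 0.2899, 0.1408]
tool_rot: [-0.259, 0.966, 0.001, 0.006]
ft_force: [-0.1, -0.5, -0.4]
grip_width: 0.0851
grasp_force: 0.0
```

```bash
python3 st.py
```

```text
15.92 [0.3671 0.2899 0.1408] [ 0.67   0.231 -0.254  1.074 -0.002  0.145] z [ 0.0106  0.0058 -0.9999] yaw -149.96 0.0851 0.0 [-0.1 -0.5 -0.4]
```

carry_out(
  plan=[
    {"dx": 0.5,"dy": 0,"dz": 20,"twist": 0,"fingers": -1},
    {"dx": 0.5,"dy": 0,"dz": 42,"twist": 0,"fingers": -1},
    {"dx": 0.5,"dy": 0,"dz": 62,"twist": 0,"fingers": -1},
    {"dx": 0.5,"dy": 0,"dz": 76,"twist": 0,"fingers": -1},
    {"dx": 0.5,"dy": 0,"dz": 82,"twist": 0,"fingers": -1},
  ],
)

```text
clock: 16.33
eef_pos: [0.3672, 0.2895, 0.0576]
tool_rot: [-0.259, 0.966, 0.001, 0.005]
ft_force: [0.1, -0.0, 0.2]
grip_width: 0.0853
grasp_force: 0.0
```

carry_out(
  plan=[
    {"dx": 0,"dy": 0,"dz": 0,"twist": 0,"fingers": 1},
    {"dx": 0,"dy": 0,"dz": 0,"twist": 0,"fingers": 1},
    {"dx": 0,"dy": 0,"dz": 0,"twist": 0,"fingers": 1},
    {"dx": 0,"dy": 0,"dz": 0,"twist": 0,"fingers": 1},
    {"dx": 0,"dy": 0,"dz": 0,"twist": 0,"fingers": 1},
  ],
)

```text
clock: 16.75
eef_pos: [0.368, 0.2907, 0.0594]
tool_rot: [-0.259, 0.966, 0.002, 0.007]
ft_force: [0.2, 0.2, -0.7]
grip_width: 0.0257
grasp_force: 0.0
```

carry_out(
  plan=[
    {"dx": 0,"dy": 0,"dz": 0,"twist": 0,"fingers": 1},
    {"dx": 0,"dy": 0,"dz": 0,"twist": 0,"fingers": 1},
    {"dx": 0,"dy": 0,"dz": 0,"twist": 0,"fingers": 1},
    {"dx": 0,"dy": 0,"dz": 0,"twist": 0,"fingers": 1},
    {"dx": 0,"dy": 0,"dz": 0,"twist": 0,"fingers": 1},
  ],
)

```text
clock: 17.17
eef_pos: [0.3672, 0.2901, 0.0595]
tool_rot: [-0.259, 0.966, 0.001, 0.006]
ft_force: [-3.3, -0.4, 8.2]
grip_width: 0.0061
grasp_force: 57.2
```

```bash
python3 st.py
```

```text
17.17 [0.3672 0.2901 0.0595] [ 0.67   0.324 -0.37   0.865 -0.003  0.146] z [ 0.011   0.0056 -0.9999] yaw -149.98 0.0061 57.15326723695398 [-3.3 -0.4  8.2]
```

carry_out(
  plan=[
    {"dx": 0,"dy": 0,"dz": -4,"twist": 0,"fingers": 1},
    {"dx": 0,"dy": 0,"dz": -8,"twist": 0,"fingers": 1},
    {"dx": 1,"dy": -2.5,"dz": -8,"twist": 0,"fingers": 1},
    {"dx": 2,"dy": -5,"dz": -8,"twist": 0,"fingers": 1},
    {"dx": 2,"dy": -5,"dz": -8,"twist": 0,"fingers": 1},
  ],
)

```text
clock: 17.58
eef_pos: [0.3675, 0.2839, 0.0658]
tool_rot: [-0.259, 0.966, 0.001, 0.005]
ft_force: [-0.4, 0.1, -3.8]
grip_width: 0.0051
grasp_force: 58.6
```

carry_out(
  plan=[
    {"dx": 0,"dy": 0,"dz": 3,"twist": 0,"fingers": 1},
    {"dx": 0,"dy": 0,"dz": 5,"twist": 0,"fingers": 1},
    {"dx": 0,"dy": 0,"dz": 6.5,"twist": 0,"fingers": 1},
    {"dx": 0,"dy": 0,"dz": 7.5,"twist": 0,"fingers": 1},
    {"dx": 0,"dy": 0,"dz": 8,"twist": 0,"fingers": 1},
  ],
)

```text
clock: 18.0
eef_pos: [0.368, 0.2861, 0.0599]
tool_rot: [-0.26, 0.966, 0.003, 0.006]
ft_force: [-7.1, 1.5, 13.5]
grip_width: 0.0052
grasp_force: 70.4
```

carry_out(
  plan=[
    {"dx": 0,"dy": 0,"dz": 0,"twist": 0,"fingers": 1},
    {"dx": 0,"dy": 0,"dz": 0.5,"twist": 0,"fingers": 1},
    {"dx": 0,"dy": 0,"dz": 0.5,"twist": 0,"fingers": 0.6},
    {"dx": 0,"dy": 0,"dz": 0.5,"twist": 0,"fingers": 0},
    {"dx": 0,"dy": 0,"dz": 0.5,"twist": 0,"fingers": -0.7},
  ],
)

```text
clock: 18.42
eef_pos: [0.3684, 0.2849, 0.0579]
tool_rot: [-0.259, 0.966, 0.001, 0.006]
ft_force: [-0.5, -1.0, -0.2]
grip_width: 0.0404
grasp_force: 0.0
```

carry_out(
  plan=[
    {"dx": 0,"dy": 0,"dz": 0,"twist": 0,"fingers": -0.8},
    {"dx": 0,"dy": 0,"dz": 0,"twist": 0,"fingers": -0.8},
    {"dx": 0,"dy": 0,"dz": 0,"twist": 0,"fingers": -0.8},
    {"dx": 0,"dy": 0,"dz": -10,"twist": 0,"fingers": -0.8},
    {"dx": 0,"dy": 0,"dz": -35,"twist": 0,"fingers": -0.8},
  ],
)

```text
clock: 18.83
eef_pos: [0.3654, 0.2827, 0.0902]
tool_rot: [-0.259, 0.966, -0.0, 0.002]
ft_force: [0.0, 0.2, -1.0]
grip_width: 0.077
grasp_force: 0.0
```

carry_out(
  plan=[
    {"dx": 0,"dy": 0,"dz": -30,"twist": 0,"fingers": -0.8},
    {"dx": 0,"dy": 0,"dz": -65,"twist": 0,"fingers": -0.8},
    {"dx": 0,"dy": -20,"dz": -100,"twist": 0,"fingers": -0.8},
    {"dx": 10,"dy": -50,"dz": -115,"twist": 0,"fingers": -1},
    {"dx": 20,"dy": -85,"dz": -115,"twist": 0,"fingers": -1},
  ],
)

```text
clock: 19.25
eef_pos: [0.3945, 0.2018, 0.212]
tool_rot: [-0.261, 0.965, 0.002, 0.01]
ft_force: [1.1, 0.2, -0.2]
grip_width: 0.0853
grasp_force: 0.0
```

```bash
python3 st.py
```

```text
19.25 [0.3945 0.2018 0.212 ] [ 0.472  0.122 -0.193  1.235  0.    -0.055] z [ 0.0186  0.01   -0.9998] yaw -149.77 0.0853 0.0 [ 1.1  0.2 -0.2]
```

carry_out(
  plan=[
    {"dx": 11,"dy": -35,"dz": 0,"twist": 0,"fingers": -1},
    {"dx": 22,"dy": -70,"dz": 0,"twist": 0,"fingers": -1},
    {"dx": 33,"dy": -105,"dz": 0,"twist": 0,"fingers": -1},
    {"dx": 45,"dy": -140,"dz": 0,"twist": 0,"fingers": -1},
    {"dx": 55,"dy": -170,"dz": 0,"twist": 0,"fingers": -1},
  ],
)

```text
clock: 19.67
eef_pos: [0.4293, 0.0234, 0.207]
tool_rot: [-0.259, 0.966, 0.001, 0.006]
ft_force: [0.6, 0.6, -0.3]
grip_width: 0.0852
grasp_force: 0.0
```

carry_out(
  plan=[
    {"dx": 11,"dy": -35,"dz": 0,"twist": 0,"fingers": -1},
    {"dx": 20,"dy": -63,"dz": 10,"twist": 0,"fingers": -1},
    {"dx": 23,"dy": -72,"dz": 30,"twist": 0,"fingers": -1},
    {"dx": 23,"dy": -72,"dz": 60,"twist": 0,"fingers": -1},
    {"dx": 23,"dy": -72,"dz": 75,"twist": 0,"fingers": -1},
  ],
)

```text
clock: 20.08
eef_pos: [0.4449, -0.0489, 0.1292]
tool_rot: [-0.258, 0.966, 0.002, 0.004]
ft_force: [-1.4, 0.0, -0.7]
grip_width: 0.0853
grasp_force: 0.0
```

```bash
python3 - <<'E'
from workcell import bot,camera
from h import *; import pickle
d={n:camera(n) for n in("top","side")}; pickle.dump(d,open("c5.pkl","wb")); T=d["top"]
o=ortho(T,.094,.3,.46,.17,.33,2400)
o2=ortho(T,.006,.3,.46,.17,.33,2400)
for im,r in((o,96),(o2,117)): cv2.circle(im,(int((.33-.2564)*2400),int((.46-.3846)*2400)),r,(255,255,255),1)
cv2.imwrite("pics/c6.png",np.hstack([o,o2]))
E
python3 st.py
```

```text
20.18 [ 0.4434 -0.048   0.1289] [-0.112  0.209 -0.317  1.042  0.007 -0.635] z [ 0.0034  0.0063 -1.    ] yaw -150.02 0.085 0.0 [-0.6  0.5  0.9]
```

View pics/c6.png

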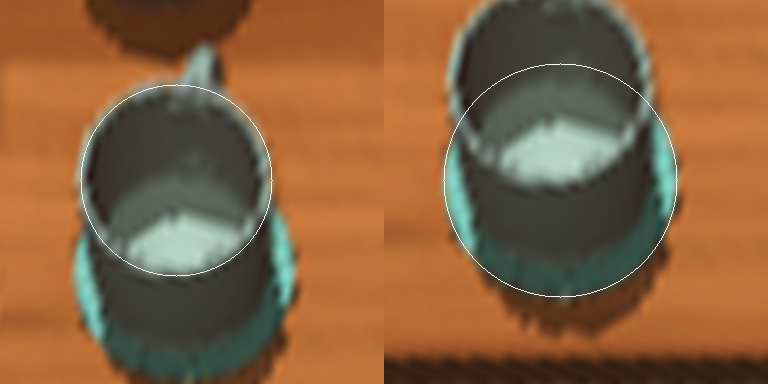

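carry_out(
  plan=[
    {"dx": -3,"dy": -1,"dz": 12,"twist": 0,"fingers": -1},
    {"dx": -5.5,"dy": -1.5,"dz": 30,"twist": 0,"fingers": -1},
    {"dx": -5.5,"dy": -1.5,"dz": 50,"twist": 0,"fingers": -1},
    {"dx": -5.5,"dy": -1.5,"dz": 68,"twist": 0,"fingers": -1},
    {"dx": -5.5,"dy": -1.5,"dz": 77,"twist": 0,"fingers": -1},
  ],
)

```text
clock: 20.6
eef_pos: [0.4523, -0.0456, 0.0542]
tool_rot: [-0.259, 0.966, 0.001, 0.005]
ft_force: [0.2, -0.4, -0.5]
grip_width: 0.0853
grasp_force: 0.0
```

carry_out(
  plan=[
    {"dx": 0,"dy": 0,"dz": 0,"twist": 0,"fingers": 1},
    {"dx": 0,"dy": 0,"dz": 0,"twist": 0,"fingers": 1},
    {"dx": 0,"dy": 0,"dz": 0,"twist": 0,"fingers": 1},
    {"dx": 0,"dy": 0,"dz": 0,"twist": 0,"fingers": 1},
    {"dx": 0,"dy": 0,"dz": 0,"twist": 0,"fingers": 1},
  ],
)

```text
clock: 21.02
eef_pos: [0.4534, -0.046, 0.056]
tool_rot: [-0.259, 0.966, 0.001, 0.007]
ft_force: [-0.4, -0.6, 0.0]
grip_width: 0.0252
grasp_force: 0.0
```

carry_out(
  plan=[
    {"dx": 0,"dy": 0,"dz": 0,"twist": 0,"fingers": 1},
    {"dx": 0,"dy": 0,"dz": 0,"twist": 0,"fingers": 1},
    {"dx": 0,"dy": 0,"dz": 0,"twist": 0,"fingers": 1},
    {"dx": 0,"dy": 0,"dz": 0,"twist": 0,"fingers": 1},
    {"dx": 0,"dy": 0,"dz": 0,"twist": 0,"fingers": 1},
  ],
)

```text
clock: 21.43
eef_pos: [0.4531, -0.0473, 0.056]
tool_rot: [-0.258, 0.966, -0.001, 0.006]
ft_force: [-1.9, -2.7, 5.8]
grip_width: 0.0053
grasp_force: 61.0
```

```bash
python3 st.py
```

```text
21.43 [ 0.4531 -0.0473  0.056 ] [-0.106  0.308 -0.405  0.846  0.003 -0.629] z [ 0.0122  0.0021 -0.9999] yaw -150.04 0.0053 61.02064035425428 [-1.9 -2.7  5.8]
```

carry_out(
  plan=[
    {"dx": 0,"dy": 0,"dz": -8,"twist": 0,"fingers": 1},
    {"dx": 0,"dy": 0,"dz": -26,"twist": 0,"fingers": 1},
    {"dx": 0,"dy": 0,"dz": -54,"twist": 0,"fingers": 1},
    {"dx": 0,"dy": 0,"dz": -84,"twist": 0,"fingers": 1},
    {"dx": 0,"dy": 0,"dz": -110,"twist": 0,"fingers": 1},
  ],
)

```text
clock: 21.85
eef_pos: [0.4504, -0.046, 0.1661]
tool_rot: [-0.259, 0.966, 0.002, 0.005]
ft_force: [0.9, -1.0, -2.4]
grip_width: 0.0049
grasp_force: 65.3
```

carry_out(
  plan=[
    {"dx": -5,"dy": 9,"dz": -10,"twist": 0,"fingers": 1},
    {"dx": -16,"dy": 26,"dz": -20,"twist": 0,"fingers": 1},
    {"dx": -31,"dy": 51,"dz": -20,"twist": 0,"fingers": 1},
    {"dx": -49,"dy": 81,"dz": -20,"twist": 0,"fingers": 1},
    {"dx": -67,"dy": 111,"dz": -20,"twist": 0,"fingers": 1},
  ],
)

```text
clock: 22.27
eef_pos: [0.4527, 0.0842, 0.1858]
tool_rot: [-0.258, 0.966, 0.002, 0.005]
ft_force: [1.3, 0.3, -2.8]
grip_width: 0.0045
grasp_force: 65.2
```

carry_out(
  plan=[
    {"dx": -18,"dy": 30,"dz": 0,"twist": 0,"fingers": 1},
    {"dx": -36,"dy": 60,"dz": 0,"twist": 0,"fingers": 1},
    {"dx": -54,"dy": 90,"dz": 0,"twist": 0,"fingers": 1},
    {"dx": -72,"dy": 120,"dz": 0,"twist": 0,"fingers": 1},
    {"dx": -91,"dy": 150,"dz": 0,"twist": 0,"fingers": 1},
  ],
)

```text
clock: 22.68
eef_pos: [0.4558, 0.26, 0.1864]
tool_rot: [-0.259, 0.966, 0.002, 0.005]
ft_force: [0.6, -1.2, -3.2]
grip_width: 0.0048
grasp_force: 65.2
```

carry_out(
  plan=[
    {"dx": -20,"dy": 34,"dz": 0,"twist": 0,"fingers": 1},
    {"dx": -40,"dy": 68,"dz": 0,"twist": 0,"fingers": 1},
    {"dx": -60,"dy": 100,"dz": 0,"twist": 0,"fingers": 1},
    {"dx": -79,"dy": 131,"dz": 0,"twist": 0,"fingers": 1},
    {"dx": -92,"dy": 152,"dz": 0,"twist": 0,"fingers": 1},
  ],
)

```text
clock: 23.1
eef_pos: [0.4592, 0.4394, 0.1868]
tool_rot: [-0.26, 0.965, 0.002, 0.005]
ft_force: [1.2, 0.2, -2.5]
grip_width: 0.0046
grasp_force: 65.2
```

```bash
python3 st.py
```

```text
23.1 [0.4592 0.4394 0.1868] [ 7.640e-01  5.250e-01  3.100e-01  1.345e+00 -1.000e-03  2.370e-01] z [ 0.0082  0.0064 -0.9999] yaw -149.8 0.0046 65.17724889563397 [ 1.2  0.2 -2.5]
```

carry_out(
  plan=[
    {"dx": -1,"dy": -3,"dz": 10,"twist": 0,"fingers": 1},
    {"dx": -1,"dy": -5,"dz": 32,"twist": 0,"fingers": 1},
    {"dx": -1,"dy": -5,"dz": 60,"twist": 0,"fingers": 1},
    {"dx": -1,"dy": -5,"dz": 86,"twist": 0,"fingers": 1},
    {"dx": -1,"dy": -5,"dz": 103,"twist": 0,"fingers": 1},
  ],
)

```text
clock: 23.52
eef_pos: [0.463, 0.4309, 0.0809]
tool_rot: [-0.259, 0.966, 0.0, 0.003]
ft_force: [-0.5, -0.5, -4.0]
grip_width: 0.0046
grasp_force: 65.3
```

carry_out(
  plan=[
    {"dx": 0,"dy": 0,"dz": 6,"twist": 0,"fingers": 1},
    {"dx": 0,"dy": 0,"dz": 10,"twist": 0,"fingers": 1},
    {"dx": 0,"dy": 0,"dz": 13,"twist": 0,"fingers": 1},
    {"dx": 0,"dy": 0,"dz": 13,"twist": 0,"fingers": 1},
    {"dx": 0,"dy": 0,"dz": 13,"twist": 0,"fingers": 1},
  ],
)

```text
clock: 23.93
eef_pos: [0.466, 0.4335, 0.0731]
tool_rot: [-0.259, 0.966, 0.002, 0.007]
ft_force: [0.3, -0.2, -2.3]
grip_width: 0.0046
grasp_force: 65.3
```

```bash
python3 - <<'E'
from workcell import bot,camera
from h import *; import pickle
d={n:camera(n) for n in("top","side")}; pickle.dump(d,open("c7.pkl","wb")); T=d["top"]
o=ortho(T,.103,.39,.55,.33,.49,2400)
o2=ortho(T,.006,.39,.55,.33,.49,2400)
for im,r in((o,96),(o2,117)): cv2.circle(im,(int((.49-.4065)*2400),int((.55-.4774)*2400)),r,(255,255,255),1)
cv2.imwrite("pics/c7.png",np.hstack([o,o2]))
E
python3 st.py
```

```text
24.03 [0.466  0.4335 0.0732] [ 0.751  0.599  0.129  1.087 -0.003  0.226] z [ 0.0122  0.0074 -0.9999] yaw -149.96 0.0046 65.23865676485002 [ 0.2  0.1 -3.4]
```

View pics/c7.png

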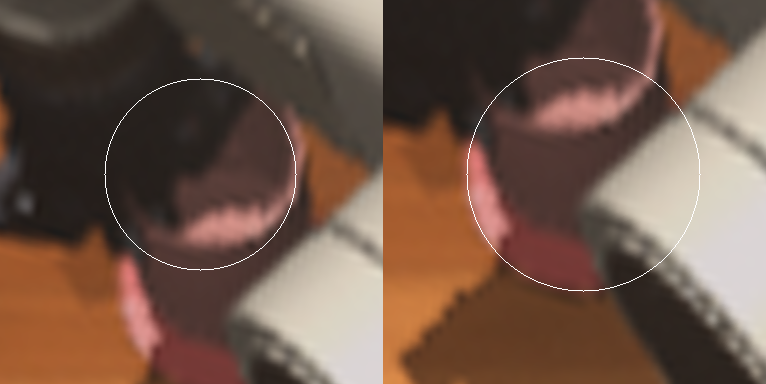

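carry_out(
  plan=[
    {"dx": 0.5,"dy": 2,"dz": 2,"twist": 0,"fingers": 1},
    {"dx": 0.5,"dy": 4,"dz": 5,"twist": 0,"fingers": 1},
    {"dx": 0.5,"dy": 4,"dz": 7.5,"twist": 0,"fingers": 1},
    {"dx": 0.5,"dy": 4,"dz": 9,"twist": 0,"fingers": 1},
    {"dx": 0.5,"dy": 4,"dz": 10,"twist": 0,"fingers": 1},
  ],
)

```text
clock: 24.45
eef_pos: [0.463, 0.4378, 0.0634]
tool_rot: [-0.26, 0.966, 0.003, 0.007]
ft_force: [-4.6, 2.2, 8.6]
grip_width: 0.0045
grasp_force: 71.3
```

carry_out(
  plan=[
    {"dx": 0,"dy": 0,"dz": 0.5,"twist": 0,"fingers": 1},
    {"dx": 0,"dy": 0,"dz": 1,"twist": 0,"fingers": 1},
    {"dx": 0,"dy": 0,"dz": 1.5,"twist": 0,"fingers": 1},
    {"dx": 0,"dy": 0,"dz": 1.5,"twist": 0,"fingers": 1},
    {"dx": 0,"dy": 0,"dz": 1.5,"twist": 0,"fingers": 1},
  ],
)

```text
clock: 24.87
eef_pos: [0.463, 0.4381, 0.0631]
tool_rot: [-0.26, 0.966, 0.003, 0.007]
ft_force: [-4.9, 2.5, 9.6]
grip_width: 0.0048
grasp_force: 72.8
```

carry_out(
  plan=[
    {"dx": 0,"dy": 0,"dz": -0.5,"twist": 0,"fingers": 1},
    {"dx": 0,"dy": 0,"dz": -0.5,"twist": 0,"fingers": 0.6},
    {"dx": 0,"dy": 0,"dz": -0.5,"twist": 0,"fingers": 0},
    {"dx": 0,"dy": 0,"dz": -0.5,"twist": 0,"fingers": -0.7},
    {"dx": 0,"dy": 0,"dz": -0.5,"twist": 0,"fingers": -0.7},
  ],
)

```text
clock: 25.28
eef_pos: [0.4631, 0.4359, 0.0603]
tool_rot: [-0.259, 0.966, 0.001, 0.006]
ft_force: [0.4, -0.1, -0.4]
grip_width: 0.0527
grasp_force: 0.0
```

carry_out(
  plan=[
    {"dx": 0,"dy": 0,"dz": 0,"twist": 0,"fingers": -0.8},
    {"dx": 0,"dy": 0,"dz": 0,"twist": 0,"fingers": -0.8},
    {"dx": 0,"dy": 0,"dz": -10,"twist": 0,"fingers": -0.8},
    {"dx": 0,"dy": 0,"dz": -35,"twist": 0,"fingers": -0.8},
    {"dx": 0,"dy": 0,"dz": -70,"twist": 0,"fingers": -0.8},
  ],
)

```text
clock: 25.7
eef_pos: [0.4604, 0.4339, 0.1282]
tool_rot: [-0.259, 0.966, -0.0, 0.002]
ft_force: [0.6, 0.8, 0.1]
grip_width: 0.0765
grasp_force: 0.0
```

carry_out(
  plan=[
    {"dx": 0,"dy": 0,"dz": -35,"twist": 0,"fingers": -0.8},
    {"dx": 10,"dy": -18,"dz": -65,"twist": 0,"fingers": -0.8},
    {"dx": 28,"dy": -46,"dz": -75,"twist": 0,"fingers": -1},
    {"dx": 46,"dy": -78,"dz": -75,"twist": 0,"fingers": -1},
    {"dx": 64,"dy": -110,"dz": -75,"twist": 0,"fingers": -1},
  ],
)

```text
clock: 26.12
eef_pos: [0.4617, 0.3077, 0.2073]
tool_rot: [-0.26, 0.966, 0.002, 0.008]
ft_force: [1.1, -0.5, 0.3]
grip_width: 0.0852
grasp_force: 0.0
```

carry_out(
  plan=[
    {"dx": 18,"dy": -30,"dz": 0,"twist": 0,"fingers": -1},
    {"dx": 36,"dy": -60,"dz": 0,"twist": 0,"fingers": -1},
    {"dx": 54,"dy": -90,"dz": 0,"twist": 0,"fingers": -1},
    {"dx": 72,"dy": -120,"dz": 0,"twist": 0,"fingers": -1},
    {"dx": 90,"dy": -150,"dz": 0,"twist": 0,"fingers": -1},
  ],
)

```text
clock: 26.53
eef_pos: [0.4582, 0.1316, 0.2049]
tool_rot: [-0.259, 0.966, 0.001, 0.006]
ft_force: [1.1, -0.2, 0.6]
grip_width: 0.086
grasp_force: 0.0
```

```bash
python3 st.py; python3 - <<'E'
from workcell import bot,camera
from h import *; import pickle
d={n:camera(n) for n in("top","side")}; pickle.dump(d,open("c8.pkl","wb")); T=d["top"]
def tile(z,x,y,r):
    o=ortho(T,z,x-.08,x+.08,y-.08,y+.08,2400); cv2.circle(o,(192,192),int(r*2400),(255,255,255),1); return cv2.resize(o,(266,266))
cv2.imwrite("pics/c8.png",np.vstack([np.hstack([tile(.094,.4774,.4065,.04),tile(.006,.4774,.4065,.049),tile(.094,.3846,.2564,.04)]),
 np.hstack([tile(.088,.445,-.392,.04),tile(.006,.3822,-.235,.049),tile(.0,.3822,-.235,.049)])]))
b=lambda im:(im[...,2]-im[...,0]<35)
print(*disc(T,.088,(.445,-.392),.04,b,np.array([.9,-.3]),W=.07)[:4]); C=pickle.load(open("c1.pkl","rb"))["top"]; print(*disc(C,.088,(.445,-.392),.04,b,np.array([.9,-.3]),W=.07)[:4])
E
```

```text
26.53 [0.4582 0.1316 0.2049] [ 0.278  0.198 -0.119  1.24   0.002 -0.246] z [ 0.0117  0.0058 -0.9999] yaw -149.94 0.086 0.0 [ 1.1 -0.2  0.6]
[ 0.4429 -0.3909] 270 3.38 [ 44. -26.]
[ 0.4429 -0.3909] 268 3.39 [ 44. -26.]
```

View pics/c8.png

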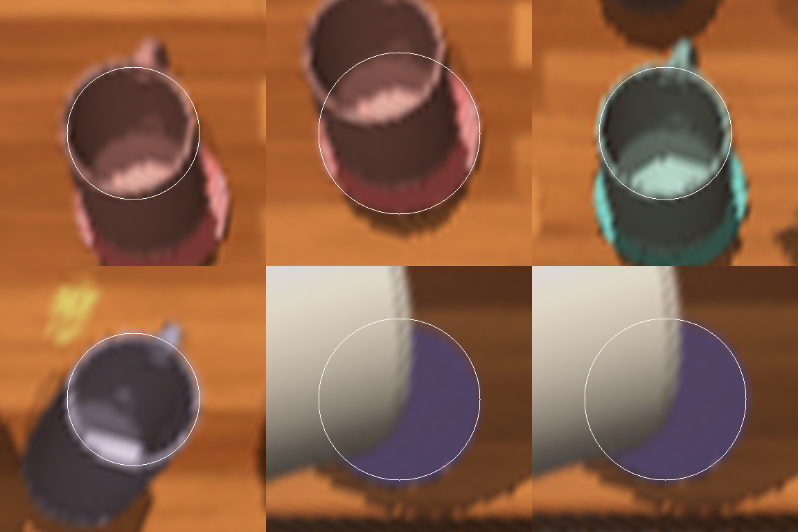

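```bash
python3 - <<'E'
from h import *; import pickle
b=lambda im:(im[...,0]-im[...,2]>12)
for f in("c1","c8","c0"):
  d=pickle.load(open(f+".pkl","rb"))
  for n,dr in(("top",np.array([-.5,-.87])),("top",np.array([-.87,-.5])),("side",np.zeros(2))):
    if f=="c0" and n=="top": continue
    try: print(f,n,*disc(d[n],.006,(.381,-.236),.049,b,dr,W=.065)[:3])
    except Exception as e: print(f,n,e)
E
```

```text
c1 top [ 0.3812 -0.2313] 301 2.19
c1 top [ 0.3827 -0.2326] 308 1.93
c1 side [ 0.381  -0.2386] 545 3.09
c8 top [ 0.3815 -0.2314] 314 2.95
c8 top [ 0.3824 -0.232 ] 275 2.6
c8 side [ 0.3811 -0.2377] 545 3.06
c0 side [ 0.3809 -0.2385] 537 3.02
```

carry_out(
  plan=[
    {"dx": 16,"dy": -28,"dz": 0,"twist": 0,"fingers": -1},
    {"dx": 34,"dy": -58,"dz": 0,"twist": 0,"fingers": -1},
    {"dx": 52,"dy": -88,"dz": 0,"twist": 0,"fingers": -1},
    {"dx": 70,"dy": -118,"dz": 0,"twist": 0,"fingers": -1},
    {"dx": 90,"dy": -148,"dz": 0,"twist": 0,"fingers": -1},
  ],
)

```text
clock: 27.05
eef_pos: [0.455, -0.0408, 0.2038]
tool_rot: [-0.26, 0.966, 0.001, 0.007]
ft_force: [0.6, -1.0, -0.1]
grip_width: 0.0857
grasp_force: 0.0
```

carry_out(
  plan=[
    {"dx": 18,"dy": -30,"dz": 0,"twist": 0,"fingers": -1},
    {"dx": 36,"dy": -60,"dz": 0,"twist": 0,"fingers": -1},
    {"dx": 54,"dy": -90,"dz": 0,"twist": 0,"fingers": -1},
    {"dx": 72,"dy": -120,"dz": 0,"twist": 0,"fingers": -1},
    {"dx": 90,"dy": -148,"dz": 0,"twist": 0,"fingers": -1},
  ],
)

```text
clock: 27.47
eef_pos: [0.4512, -0.2147, 0.2027]
tool_rot: [-0.259, 0.966, 0.001, 0.006]
ft_force: [1.0, 0.2, -0.6]
grip_width: 0.0854
grasp_force: 0.0
```

```bash
python3 st.py
```

```text
27.47 [ 0.4512 -0.2147  0.2027] [-0.45   0.248 -0.061  1.253  0.01  -0.975] z [ 0.0119  0.0051 -0.9999] yaw -149.95 0.0854 0.0 [ 1.   0.2 -0.6]
```

carry_out(
  plan=[
    {"dx": 22,"dy": -27,"dz": 0,"twist": 0,"fingers": -1},
    {"dx": 46,"dy": -56,"dz": 0,"twist": 0,"fingers": -1},
    {"dx": 70,"dy": -86,"dz": 0,"twist": 0,"fingers": -1},
    {"dx": 90,"dy": -110,"dz": 10,"twist": 0,"fingers": -1},
    {"dx": 96,"dy": -117,"dz": 30,"twist": 0,"fingers": -1},
  ],
)

```text
clock: 27.88
eef_pos: [0.4278, -0.368, 0.1736]
tool_rot: [-0.257, 0.966, -0.003, 0.008]
ft_force: [0.5, -0.7, -0.1]
grip_width: 0.0852
grasp_force: 0.0
```

carry_out(
  plan=[
    {"dx": 0,"dy": 0,"dz": 25,"twist": 0,"fingers": -1},
    {"dx": 0,"dy": 0,"dz": 40,"twist": 0,"fingers": -1},
    {"dx": 0,"dy": 0,"dz": 45,"twist": 0,"fingers": -1},
    {"dx": 0,"dy": 0,"dz": 45,"twist": 0,"fingers": -1},
    {"dx": 0,"dy": 0,"dz": 45,"twist": 0,"fingers": -1},
  ],
)

```text
clock: 28.3
eef_pos: [0.4278, -0.362, 0.1267]
tool_rot: [-0.26, 0.966, 0.001, 0.006]
ft_force: [0.2, -0.5, -0.0]
grip_width: 0.0852
grasp_force: 0.0
```

```bash
python3 st.py; python3 - <<'E'
from workcell import bot,camera
from h import *; import pickle
d={n:camera(n) for n in("top","side")}; pickle.dump(d,open("c9.pkl","wb"))
im=ortho(d["top"],.006,.381-.08,.381+.08,-.315,-.155,2400)
im2=ortho(d["side"],.006,.381-.08,.381+.08,-.315,-.155,2400)
for i in(im,im2): cv2.circle(i,(192,192),117,(255,255,255),1)
cv2.imwrite("pics/c9.png",np.hstack([im,im2]))
E
```

```text
28.3 [ 0.4278 -0.362   0.1267] [-0.708  0.419 -0.021  1.125  0.011 -1.233] z [ 0.0112  0.005  -0.9999] yaw -149.92 0.0852 0.0 [ 0.2 -0.5 -0. ]
```

View pics/c9.png

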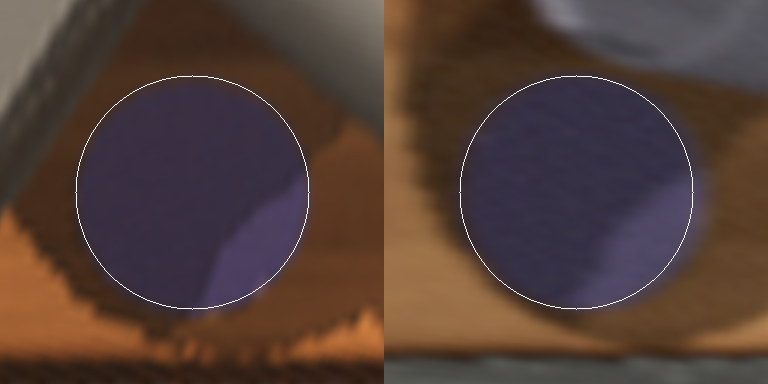

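carry_out(
  plan=[
    {"dx": 0.5,"dy": -1,"dz": 15,"twist": 0,"fingers": -1},
    {"dx": 0.5,"dy": -1,"dz": 33,"twist": 0,"fingers": -1},
    {"dx": 0.5,"dy": -1,"dz": 52,"twist": 0,"fingers": -1},
    {"dx": 0.5,"dy": -1,"dz": 66,"twist": 0,"fingers": -1},
    {"dx": 0.5,"dy": -1,"dz": 73,"twist": 0,"fingers": -1},
  ],
)

```text
clock: 28.82
eef_pos: [0.4279, -0.3624, 0.0523]
tool_rot: [-0.259, 0.966, 0.002, 0.006]
ft_force: [0.0, 0.5, 0.2]
grip_width: 0.0854
grasp_force: 0.0
```

carry_out(
  plan=[
    {"dx": 0,"dy": 0,"dz": 0,"twist": 0,"fingers": 1},
    {"dx": 0,"dy": 0,"dz": 0,"twist": 0,"fingers": 1},
    {"dx": 0,"dy": 0,"dz": 0,"twist": 0,"fingers": 1},
    {"dx": 0,"dy": 0,"dz": 0,"twist": 0,"fingers": 1},
    {"dx": 0,"dy": 0,"dz": 0,"twist": 0,"fingers": 1},
  ],
)

```text
clock: 29.23
eef_pos: [0.4285, -0.3633, 0.054]
tool_rot: [-0.259, 0.966, 0.0, 0.006]
ft_force: [0.0, 0.5, 0.2]
grip_width: 0.0257
grasp_force: 0.0
```

carry_out(
  plan=[
    {"dx": 0,"dy": 0,"dz": 0,"twist": 0,"fingers": 1},
    {"dx": 0,"dy": 0,"dz": 0,"twist": 0,"fingers": 1},
    {"dx": 0,"dy": 0,"dz": 0,"twist": 0,"fingers": 1},
    {"dx": 0,"dy": 0,"dz": 0,"twist": 0,"fingers": 1},
    {"dx": 0,"dy": 0,"dz": 0,"twist": 0,"fingers": 1},
  ],
)

```text
clock: 29.65
eef_pos: [0.4278, -0.3641, 0.0544]
tool_rot: [-0.259, 0.966, -0.0, 0.006]
ft_force: [-1.9, 0.2, 6.8]
grip_width: 0.0053
grasp_force: 62.8
```

```bash
python3 st.py
```

```text
29.65 [ 0.4278 -0.3641  0.0544] [-0.71   0.491 -0.115  0.958  0.009 -1.233] z [ 0.0108  0.0023 -0.9999] yaw -150.03 0.0053 62.777186015155166 [-1.9  0.2  6.8]
```

carry_out(
  plan=[
    {"dx": 0,"dy": 0,"dz": -8,"twist": 0,"fingers": 1},
    {"dx": 0,"dy": 0,"dz": -26,"twist": 0,"fingers": 1},
    {"dx": -1,"dy": 8,"dz": -48,"twist": 0,"fingers": 1},
    {"dx": -3,"dy": 26,"dz": -60,"twist": 0,"fingers": 1},
    {"dx": -6,"dy": 50,"dz": -60,"twist": 0,"fingers": 1},
  ],
)

```text
clock: 30.07
eef_pos: [0.4094, -0.3187, 0.1159]
tool_rot: [-0.259, 0.966, -0.001, 0.008]
ft_force: [1.0, 0.2, -2.1]
grip_width: 0.0056
grasp_force: 62.4
```

carry_out(
  plan=[
    {"dx": -3,"dy": 28,"dz": 0,"twist": 0,"fingers": 1},
    {"dx": -7,"dy": 60,"dz": 0,"twist": 0,"fingers": 1},
    {"dx": -10,"dy": 90,"dz": 0,"twist": 0,"fingers": 1},
    {"dx": -13,"dy": 110,"dz": 0,"twist": 0,"fingers": 1},
    {"dx": -14,"dy": 118,"dz": 5,"twist": 0,"fingers": 1},
  ],
)

```text
clock: 30.48
eef_pos: [0.3585, -0.2048, 0.1082]
tool_rot: [-0.26, 0.966, 0.003, 0.005]
ft_force: [0.9, -1.0, -1.9]
grip_width: 0.0051
grasp_force: 62.3
```

carry_out(
  plan=[
    {"dx": 0,"dy": 0,"dz": 15,"twist": 0,"fingers": 1},
    {"dx": 0,"dy": 0,"dz": 28,"twist": 0,"fingers": 1},
    {"dx": 0,"dy": 0,"dz": 35,"twist": 0,"fingers": 1},
    {"dx": 0,"dy": 0,"dz": 37,"twist": 0,"fingers": 1},
    {"dx": 0,"dy": 0,"dz": 37,"twist": 0,"fingers": 1},
  ],
)

```text
clock: 30.9
eef_pos: [0.3605, -0.2074, 0.0704]
tool_rot: [-0.259, 0.966, 0.002, 0.005]
ft_force: [0.4, -0.5, -2.7]
grip_width: 0.0051
grasp_force: 62.3
```

```bash
python3 st.py
```

```text
30.9 [ 0.3605 -0.2074  0.0704] [-0.529  0.225 -0.476  0.865  0.01  -1.054] z [ 0.0089  0.0064 -0.9999] yaw -149.97 0.0051 62.322846706956625 [ 0.4 -0.5 -2.7]
```

carry_out(
  plan=[
    {"dx": 0,"dy": -0.7,"dz": 2,"twist": 0,"fingers": 1},
    {"dx": 0,"dy": -1.4,"dz": 5,"twist": 0,"fingers": 1},
    {"dx": 0,"dy": -1.4,"dz": 7,"twist": 0,"fingers": 1},
    {"dx": 0,"dy": -1.4,"dz": 8,"twist": 0,"fingers": 1},
    {"dx": 0,"dy": -1.4,"dz": 8.5,"twist": 0,"fingers": 1},
  ],
)

```text
clock: 31.32
eef_pos: [0.3616, -0.2087, 0.0624]
tool_rot: [-0.259, 0.966, 0.001, 0.006]
ft_force: [0.3, 0.3, -2.8]
grip_width: 0.0051
grasp_force: 62.3
```

carry_out(
  plan=[
    {"dx": 0,"dy": 0,"dz": 0.5,"twist": 0,"fingers": 1},
    {"dx": 0,"dy": 0,"dz": 1,"twist": 0,"fingers": 1},
    {"dx": 0,"dy": 0,"dz": 1,"twist": 0,"fingers": 1},
    {"dx": 0,"dy": 0,"dz": 1,"twist": 0,"fingers": 1},
    {"dx": 0,"dy": 0,"dz": 1,"twist": 0,"fingers": 1},
  ],
)

```text
clock: 31.73
eef_pos: [0.3616, -0.2083, 0.0618]
tool_rot: [-0.259, 0.966, 0.002, 0.006]
ft_force: [-1.5, 2.2, 2.9]
grip_width: 0.0053
grasp_force: 64.1
```

Contact is made; a touch more, then release and back off.

carry_out(
  plan=[
    {"dx": 0,"dy": 0,"dz": 0.5,"twist": 0,"fingers": 1},
    {"dx": 0,"dy": 0,"dz": 0.5,"twist": 0,"fingers": 1},
    {"dx": 0,"dy": 0,"dz": 0.5,"twist": 0,"fingers": 0.6},
    {"dx": 0,"dy": 0,"dz": 0.5,"twist": 0,"fingers": 0},
    {"dx": 0,"dy": 0,"dz": 0.5,"twist": 0,"fingers": -0.7},
  ],
)

```text
clock: 32.15
eef_pos: [0.3623, -0.2092, 0.0611]
tool_rot: [-0.259, 0.966, 0.001, 0.006]
ft_force: [-0.1, 0.0, -0.2]
grip_width: 0.0404
grasp_force: 0.0
```

carry_out(
  plan=[
    {"dx": 0,"dy": 0,"dz": 0,"twist": 0,"fingers": -0.8},
    {"dx": 0,"dy": 0,"dz": 0,"twist": 0,"fingers": -0.8},
    {"dx": 0,"dy": 0,"dz": 0,"twist": 0,"fingers": -0.8},
    {"dx": 0,"dy": 0,"dz": -10,"twist": 0,"fingers": -0.8},
    {"dx": 0,"dy": 0,"dz": -35,"twist": 0,"fingers": -0.8},
  ],
)

```text
clock: 32.57
eef_pos: [0.3589, -0.2074, 0.0938]
tool_rot: [-0.259, 0.966, 0.004, 0.003]
ft_force: [0.7, -0.8, 0.6]
grip_width: 0.0767
grasp_force: 0.0
```

carry_out(
  plan=[
    {"dx": 0,"dy": 0,"dz": -35,"twist": 0,"fingers": -0.8},
    {"dx": 0,"dy": 0,"dz": -70,"twist": 0,"fingers": -0.8},
    {"dx": 0,"dy": 0,"dz": -105,"twist": 0,"fingers": -0.8},
    {"dx": -15,"dy": 25,"dz": -120,"twist": 0,"fingers": -0.8},
    {"dx": -33,"dy": 55,"dz": -120,"twist": 0,"fingers": -0.8},
  ],
)

```text
clock: 32.98
eef_pos: [0.364, -0.1472, 0.2207]
tool_rot: [-0.257, 0.966, -0.002, 0.009]
ft_force: [0.5, 0.7, -0.1]
grip_width: 0.0767
grasp_force: 0.0
```

carry_out(
  plan=[
    {"dx": -20,"dy": 34,"dz": 0,"twist": 0,"fingers": -0.8},
    {"dx": -40,"dy": 68,"dz": 0,"twist": 0,"fingers": -0.8},
    {"dx": -60,"dy": 102,"dz": 0,"twist": 0,"fingers": -0.8},
    {"dx": -75,"dy": 130,"dz": 0,"twist": 0,"fingers": -0.8},
    {"dx": -85,"dy": 150,"dz": 0,"twist": 0,"fingers": -0.8},
  ],
)

```text
clock: 33.4
eef_pos: [0.3592, 0.0294, 0.2175]
tool_rot: [-0.26, 0.966, 0.002, 0.006]
ft_force: [-0.6, 0.3, -0.2]
grip_width: 0.0769
grasp_force: 0.0
```

```bash
python3 st.py; python3 - <<'E'
from workcell import bot,camera
from h import *; import pickle
d={n:camera(n) for n in("top","side")}; pickle.dump(d,open("c10.pkl","wb")); T=d["top"]
def tile(z,x,y,r):
    o=ortho(T,z,x-.08,x+.08,y-.08,y+.08,2400); cv2.circle(o,(192,192),int(r*2400),(255,255,255),1); return cv2.resize(o,(266,266))
s=cv2.resize(d["side"]["image"][130:280,220:420,::-1],(444,333))
a=np.hstack([tile(.094,.3795,-.2355,.04),tile(.006,.3795,-.2355,.049)]); s=np.hstack([s,np.zeros((333,a.shape[1]-444,3),np.uint8)])
cv2.imwrite("pics/c10.png",np.vstack([a,s]))
E
```

```text
33.4 [0.3592 0.0294 0.2175] [ 0.077 -0.04  -0.348  1.251  0.005 -0.449] z [ 0.0111  0.0062 -0.9999] yaw -149.83 0.0769 0.0 [-0.6  0.3 -0.2]
```

View pics/c10.png

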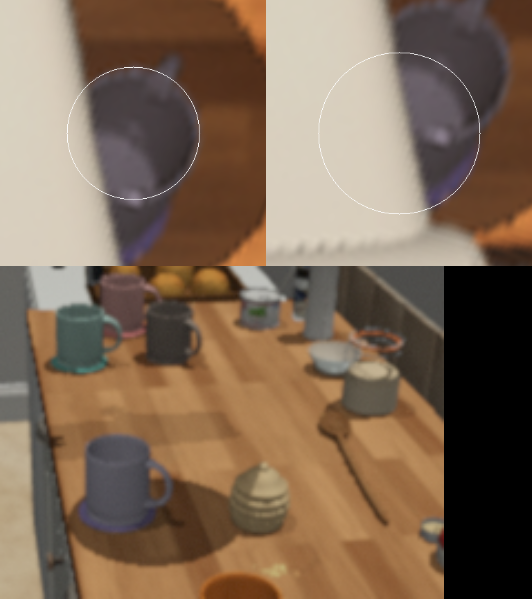

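```bash
python3 -c "
from workcell import job_done
print(job_done())"
```

```text
the job is handed in; nothing more can be done
None
```

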